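Load the sales tray by colour and hold it up level by its handle

ROBOT

A 7-joint arm with a two-finger parallel gripper is mounted at the origin on a cart in front of the work surface, level with it; the furniture and walls round the work are solid. World frame = base frame: x ahead of the robot, y to its left, z up, the work surface at z = 0. Lengths are in m, angles in rad, forces in N, time in s.
With the tool pointing down it reaches from about 0.425 to 0.925 m from the base axis. Payload 6.8 kg.
Tool frame: the origin (TCP) lies where the fingers leave the gripper's body, on its centre line; the fingertips stand 73 mm ahead of it and the grasp point (between the pads) lies arm.grip_point_offset ahead of it (arm.grip_point_offset is the distance from the TCP to the grasp point, in m); x points along the fingers, z is the direction in which the jaws open and shut, and the axes are right-handed (so a half turn about x gives the same grasp; the last joint's range is limited). The gripper opens to 85 mm and grips with 20 to 120 N. Pads are 22 mm wide; open, the fingers measure 114 mm over their backs; the gripper's body (76 mm by 85 mm) begins 54 mm behind the grasp point. The pads swing forward as they close: fully open they stand 13 mm farther back than shut.
Start: joints at [0.999, 0.477, 0.022, 1.555, -0.011, 1.109, -0.083], TCP at [0.302, -0.604, 0.304] pointing down, gripper open.
Joint ranges: [-2.96, 2.96], [-0.34, 2.1], [-1.41, 1.46], [0.24, 2.44], [-1.37, 4.51], [0.17, 1.92], [-2.96, 2.96]. Speed limits (rad/s): [2.39, 2.39, 3.14, 3.14, 3.14, 3.14, 3.14].

INTERFACE

Orientations are given as a rotation vector (axis times angle).
In Python, from rig import read_state, vision, job_done, arm gives the robot as it stands.
- The arm moves only by the tool send_rows, never from a script. Its argument "rows" is a list of rows, each a list of 6 numbers: the shift along the tool's x, y, z in cm, then the turn, a rotation vector about the tool's x, y, z in rad. A call has 1 to 20 rows; each row is the pose to reach, as a shift and turn from the pose commanded when the call began, along the tool's axes at that moment; what a row does not reach only later rows make up. A row lasts 1/10 s, in which the tool goes at most 50 mm and 8.59 degrees, less where a joint would pass 70% of its speed; a pose out of reach is approached as far as the arm can. A call with a gripper value outside its range is refused whole. "hand" is the closure, from 0 (fully open) to 1 (shut), set as the call begins (left out, the last holds). The fingers move at their own pace and stop on an object; "squeeze" is the grip in N (left out, the last holds). Time passes only in rows, so rows that repeat a pose let the fingers close. It gives the time, the measured TCP pose, the force and the opening at its end, in the units of the state.
- read_state(): the state, without advancing time (a new reading comes with each control period).
- vision.capture(name): name is "side" or "top" or "wrist"; returns the picture (400x640x3 uint8, red, green, blue); there is no depth.
- vision.camera_params(name): a dict with "K" (3x3 intrinsics, pixels), "rvec" (rotation vector, rad) and "tvec" (3), from world to camera coordinates, as OpenCV has them. Camera axes: x right, y down, z forward; pixel columns grow to the right and rows downward; lengths in m; the calibration is good to about 2 mm. A picture is of the moment at which its call begins: read the wrist's pose just before it. camera_params takes no time and is no camera call; for the wrist camera it gives the pose at the moment of the call.
- job_done(): hands the job in, once; it reports no verdict.
The state is a dict: "time": time; "qpos": joint angles; "qd": joint speeds; "joint_torque": joint torques, N m; "eef_pos": TCP position; "tool_rot": TCP orientation; "ft_force": force on the tool from outside, world axes, zero at the start; "wrist_torque": the same for the moment, N m; "grip_width": opening from 0.0 (shut) to 1.0 (fully open).
Only numpy, scipy, OpenCV 4.12 (cv2) and the standard library are available. Lean on these libraries where they do the work, as an engineer would, in place of code of your own. Each camera call takes 0.05 s, during which the arm holds its last target.

TASK

Get the wooden sales tray ready to carry round to a customer: stand the loose card with the red earrings in the empty slot in front of the red-earring card in the tray, and the loose card with the green earrings in the empty slot in front of the green one, down on the slot floor. With both cards in and let go, swing the tray's folded handle upright and, by its dark wooden grip, lift the tray about 12 cm off the table, level and without spilling or knocking anything over. Finish still holding it there, level and still: do not set it down or let go.

Things in the scene. Friction and masses are not known exactly. Their poses are not given: they have to be found in the camera images.
- tray: Loose light-wood tray, 150 (x) x 188 (y) x 30 mm, 0.4 kg; origin: centre of its underside; -x towards the robot within 0.3 rad. Floor 6 mm thick, outer walls 6 mm thick, 30 mm high; a rounded ear 36 mm wide rises to 62 mm amid each end wall (y = +-91). Two rows of two slots at y = +-60.5; between them a 56 mm wide pocket with a pink tape roll lying flat; at the back a trough with a black marker.
- slot_left (a point): centre of the floor of the empty front slot of the left (+y) row: tray x = -48, y = +60.5, z = 6 mm; the slot is 42 (tray x) x 55 (tray y) mm, its walls 23 to 30 mm high over the tray's underside. The slot behind it (tray x = -1) is alike and holds a card.
- slot_right (a point): the same for the right (-y) row: tray x = -48, y = -60.5, z = 6 mm
- bail (a joint): swing handle (steel wire bail, 70 g, almost free hinge, falls back if let go): 0 = folded down level over the back of the tray, 1.57 = upright, 3.14 = folded to the front. It turns about the tray's y axis through the two ears, 50 mm above the tray's underside over its centre.
- bail_grip (a point): middle of the handle's dark wooden grip, a 14 mm round bar 90 mm long lying along the tray's y axis, 112 mm from the hinge axis. Folded, it lies 37 mm behind the tray's back wall and 50 mm above the table; upright, 162 mm above the tray's underside over its centre.
- card_red: loose earring card on a folded easel: salmon-red, white head, two red heart earrings. 31 (x) x 46 (y, width) x 64 mm, 15 g, somewhere right of the tray; origin: centre of its underside; front -x, within 0.5 rad of facing the robot. Its 2 mm panel leans back 24 deg (50 mm up it is 7 mm behind the origin): pinch it across its 46 mm width, by both side edges near the top.
- card_green: the other loose card, same size and form: pale yellow card with a white head and two green leaf earrings
- stock_red: card like card_red (red hearts), already standing in the rear slot of one row; which row changes
- stock_green: card like card_green (green leaves), already standing in the rear slot of the other row
- tape_roll: pink tape roll, 52 mm across, 15 mm high, lying in the tray's middle pocket; it stays in the tray
- pen: black marker, 15 mm thick, 136 mm long, lying along y in the tray's rear trough (tray x = 47 mm); it stays in the tray
- card_reader: bystander: black card reader, 115 x 66 x 22 mm, lying right of the tray, farther back; leave alone
- stamp: bystander: wooden rubber stamp, 32 x 48 x 67 mm, at the left; leave alone
- ink_pad: bystander: blue ink pad tin, 57 x 87 x 17 mm, at the front left; leave alone. Beyond it, off the front left corner of the table, stands a tall square lamp post that the arm must keep clear of
- teal_marker: bystander: marker, 15 mm thick, 136 mm long, grey barrel along its y axis and teal cap, lying near the table's front edge, right of the tray; leave alone
There are look-alikes about, which are no part of the job. What is shaped like the card_green but blue is not meant.

How it is judged:
On the way, in this order (a step that is already met when the one before it is completed fails the run):
1. both loose cards stand let go in the front slots, each in the row of its own colour, the tray still on the table (x of card_red in the frame of tray between -0.056 and -0.04 m and y of card_red in the frame of stock_red between -0.02 and 0.02 m and z of each of card_red, card_green, stock_red, stock_green in the frame of tray below 0.013 m and angle between the z axis of each of card_red, card_green, stock_red, stock_green and the z axis of tray, either way round below 0.2 rad and x of card_green in the frame of tray between -0.056 and -0.04 m and y of card_green in the frame of stock_green between -0.02 and 0.02 m and x of stock_red in the frame of tray between -0.011 and 0.009 m and x of stock_green in the frame of tray between -0.011 and 0.009 m and contact force between each of card_red, card_green and the fingers below 0.05 N and height (world z) of tray below 0.008 m), for 0.2 s.
2. the handle is swung upright (within about 20 degrees) (value of joint bail between 1.2 and 1.95 rad), for 0.1 s.
At the end, for the whole second after the job is handed in: Four cards upright on their slot floors (7 mm, 0.2 rad), each new one in front of its own colour; tape and marker in the tray; tray hanging by the gripped wooden handle, underside 95 to 180 mm above the table, tilt under 0.14 rad, slower than 30 mm/s and 0.2 rad/s (x of card_red in the frame of tray between -0.056 and -0.04 m and y of card_red in the frame of stock_red between -0.02 and 0.02 m and z of each of card_red, card_green, stock_red, stock_green in the frame of tray below 0.013 m and angle between the z axis of each of card_red, card_green, stock_red, stock_green and the z axis of tray, either way round below 0.2 rad and x of card_green in the frame of tray between -0.056 and -0.04 m and y of card_green in the frame of stock_green between -0.02 and 0.02 m and x of stock_red in the frame of tray between -0.011 and 0.009 m and x of stock_green in the frame of tray between -0.011 and 0.009 m and height (world z) of tray between 0.095 and 0.18 m and angle between tray's own z axis and vertical below 0.14 rad and linear speed of tray below 0.03 m/s and angular speed of tray below 0.2 rad/s and distance between tape_roll and tray below 0.08 m and distance between pen and tray below 0.09 m and contact force between tray and the fingers above 2 N and distance between the grasp point and bail_grip below 0.045 m); the arm keeps its last pose, push and grip.
It fails at once if the tray is tipped by more than 0.35 rad (angle between tray's own z axis and vertical above 0.35 rad).
It fails at once if a loose bystander is pushed more than 40 mm from its place or tipped over (distance of any of card_reader, stamp, ink_pad, teal_marker from where it was at the start of the episode above 0.04 m or angle between stamp's own z axis and vertical above 0.5 rad).
It fails at once if a card is tipped over (angle between any of card_red, card_green, stock_red, stock_green's own z axis and vertical above 0.7 rad).
It also fails if it takes over 72 s, if anything falls off the work surface, if the arm or the gripper's body presses on something with over 40 N, if the wrist force passes 120 N, or if a joint passes its speed limit or range.

## Working session

There is one attempt and no reset: what is moved stays moved. The work goes in short steps, Python scripts to look and compute and a tool call to move; the robot and the scene stay as the last step left them, time stands still between calls to the robot, and variables do not carry over. Pictures are saved under pics/ and viewed, and the job is handed in when it is done.

Besides the shell and the picture viewer there is one more tool, called after "Emit:" by a JSON object that holds its "api" and its "payload". send_rows: Moves the arm, as the interface text tells. Its arguments: {"type":"object","properties":{"rows":{"type":"array","items":{"type":"array","items":{"type":"number"}}},"hand":{"type":"number"},"squeeze":{"type":"number"}},"required":["rows"]}

```bash
ls -la; mkdir -p pics; python3 - <<'E'
from rig import read_state, vision, arm
import cv2
s=read_state(); print(s); print(arm.grip_point_offset)
for n in ("side","top","wrist"):
    p=vision.camera_params(n); print(n,p)
    im=vision.capture(n); cv2.imwrite(f"pics/{n}0.png",im[:,:,::-1])
E
```

```text
total 12
drwxr-xr-x  3 agent agent 4096 Dec  6 08:40 .
drwxr-xr-x 23 root  root  4096 Dec  6 08:40 ..
drwxr-xr-x  2 agent agent 4096 Dec  6 08:40 pics
{'time': 0.0, 'qpos': array([ 0.99891971,  0.47781138,  0.02232451,  1.55647324, -0.0115001 ,
        1.10929712, -0.0830987 ]), 'qd': array([ 1.70138604e-04,  1.06675038e-03, -6.29563980e-05,  7.34940490e-04,
       -4.30977189e-04, -1.28742770e-03,  3.66906351e-04]), 'joint_torque': array([-1.37397161e-03, -5.96457911e+01,  1.60784908e+00, -2.81197894e+01,
        1.24622765e-02,  9.36476339e-03, -2.23218905e-05]), 'eef_pos': array([ 0.30173946, -0.60327774,  0.30290854]), 'tool_rot': array([ 0.86205703,  1.39530104, -0.86064208]), 'ft_force': array([-0.34697323, -0.42301289, -0.0311721 ]), 'wrist_torque': array([ 0.04503266, -0.03941906, -0.01260357]), 'grip_width': 0.9997760797741908}
0.0539
side {'K': array([[419.699673  ,   0.        , 318.15583408],
       [  0.        , 419.699673  , 205.17079665],
       [  0.        ,   0.        ,   1.        ]]), 'rvec': array([ 1.52105956, -1.92277302,  0.91049958]), 'tvec': array([0.14791389, 0.35102382, 0.86228226])}
top {'K': array([[447.20390098,   0.        , 327.04742046],
       [  0.        , 447.20390098, 199.15555051],
       [  0.        ,   0.        ,   1.        ]]), 'rvec': array([ 2.16238035, -2.17588531,  0.09340234]), 'tvec': array([0.04129569, 0.53529618, 1.48488467])}
wrist {'K': array([[297.48940951,   0.        , 317.94116036],
       [  0.        , 297.48940951, 198.89246692],
       [  0.        ,   0.        ,   1.        ]]), 'rvec': array([-2.4494439 ,  1.51361297,  0.22759234]), 'tvec': array([-0.67497142, -0.03857901,  0.37928742])}
```

View pics/side0.png

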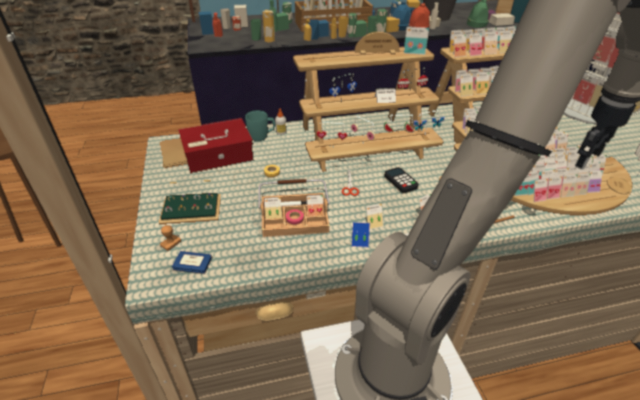

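View pics/top0.png

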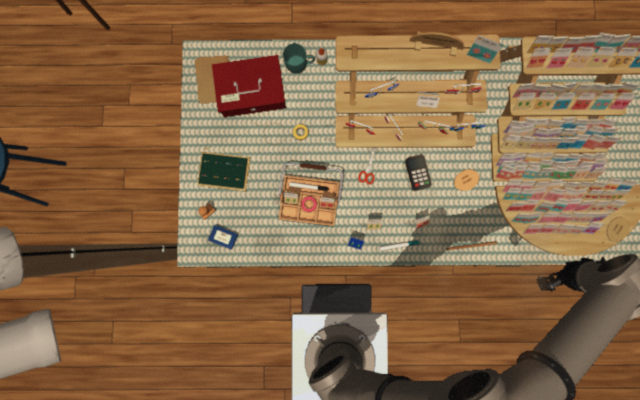

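View pics/wrist0.png

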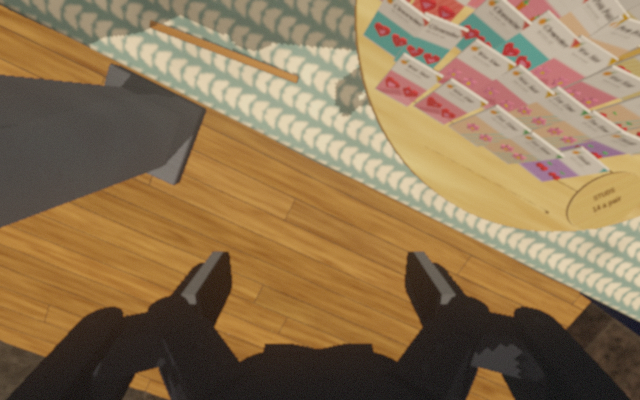

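```bash
cat > h.py <<'E'
import numpy as np, cv2
from rig import read_state, vision, arm
from scipy.spatial.transform import Rotation as R
def cam(n):
    p=vision.camera_params(n); Rm=cv2.Rodrigues(p["rvec"])[0]; return p["K"],Rm,np.asarray(p["tvec"]).ravel()
def ray(c,uv):
    K,Rm,t=c; d=Rm.T@np.linalg.solve(K,np.array([uv[0],uv[1],1.])); return -Rm.T@t,d/np.linalg.norm(d)
def onz(c,uv,z):
    o,d=ray(c,uv); return o+d*(z-o[2])/d[2]
def tri(obs):
    A=np.zeros((3,3));b=np.zeros(3)
    for c,uv in obs:
        o,d=ray(c,uv);P=np.eye(3)-np.outer(d,d);A+=P;b+=P@o
    x=np.linalg.solve(A,b); e=[np.linalg.norm(np.cross(x-ray(c,uv)[0],ray(c,uv)[1])) for c,uv in obs]
    return x,e
def proj(c,X):
    K,Rm,t=c; p=K@(Rm@np.asarray(X)+t); return p[:2]/p[2]
def shot(n,f):
    c=cam(n); im=vision.capture(n); cv2.imwrite(f"pics/{f}.png",im[:,:,::-1]); np.savez(f"pics/{f}.npz",im=im,K=c[0],R=c[1],t=c[2]); return c,im
def load(f):
    d=np.load(f"pics/{f}.npz"); return (d["K"],d["R"],d["t"]),d["im"]
def crop(im,u0,v0,u1,v1,k,f):
    cv2.imwrite(f"pics/{f}.png",cv2.resize(im[v0:v1,u0:u1,::-1],None,fx=k,fy=k,interpolation=cv2.INTER_CUBIC))
E
python3 - <<'E'
from h import *
im=cv2.imread("pics/top0.png")[:,:,::-1]; crop(im,260,140,460,270,4,"top0c")
c=cam("top")
for n,uv in dict(tray=(311,200),green=(375,221),blue=(357,241),red=(422,219),mk=(400,245),reader=(418,172),stamp=(207,211),pad=(223,237)).items(): print(n,onz(c,uv,0.02).round(3))
E
```

```text
tray [0.534 0.092 0.02 ]
green [ 0.461 -0.123  0.02 ]
blue [ 0.394 -0.062  0.02 ]
red [ 0.467 -0.282  0.02 ]
mk [ 0.38  -0.206  0.02 ]
reader [ 0.627 -0.272  0.02 ]
stamp [0.498 0.445 0.02 ]
pad [0.41  0.389 0.02 ]
```

View pics/top0c.png

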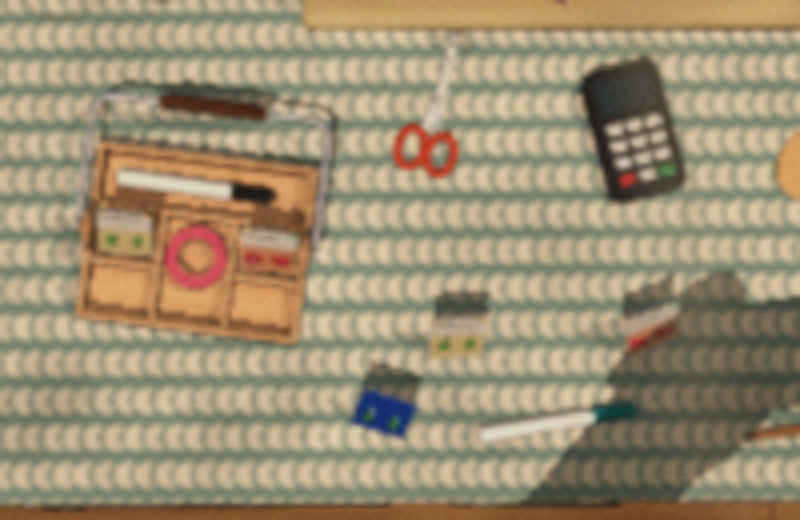

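```bash
cat >> h.py <<'E'
def rows_to(pos,Rt,verbose=True):
    s=read_state(); R0=R.from_rotvec(s["tool_rot"]); 
    d=R0.inv().apply(np.asarray(pos)-s["eef_pos"])*100; w=(R0.inv()*Rt).as_rotvec()
    print("t",round(s["time"],2),"row",d.round(2),w.round(3),"len",np.linalg.norm(d).round(1),"cm ang",np.linalg.norm(w).round(3)); return d,w
def down(yaw):
    # tool x down, tool z at angle yaw in the world xy plane
    x=np.array([0,0,-1.]); z=np.array([np.cos(yaw),np.sin(yaw),0]); y=np.cross(z,x)
    return R.from_matrix(np.c_[x,y,z])
E
python3 - <<'E'
from h import *
s=read_state(); M=R.from_rotvec(s["tool_rot"]).as_matrix(); print(M.round(3))
K,Rm,t=cam("wrist"); C=-Rm.T@t; print("cam in tool",(M.T@(C-s["eef_pos"])).round(4)); print((M.T@Rm.T).round(3))
rows_to([0.42,-0.2,0.32],down(-np.pi/2)); rows_to([0.42,-0.2,0.32],down(np.pi/2))
E
```

```text
[[-0.001  0.894  0.447]
 [ 0.001  0.447 -0.894]
 [-1.    -0.    -0.001]]
cam in tool [-0.0707  0.0745  0.0004]
[[-0.001 -0.294  0.956]
 [-0.    -0.956 -0.294]
 [ 1.    -0.     0.001]]
t 0.15 row [ -1.64  28.62 -30.79] [ 0.464 -0.001  0.   ] len 42.1 cm ang 0.464
t 0.15 row [ -1.64  28.62 -30.79] [-2.678e+00 -1.000e-03 -2.000e-03] len 42.1 cm ang 2.678
```

```bash
python3 - <<'E'
from h import *
rows_to([0.52,-0.13,0.30],down(-np.pi/2))
E
```

```text
t 0.15 row [  0.36  40.69 -32.58] [ 0.464 -0.001  0.   ] len 52.1 cm ang 0.464
```

Emit:
{"api": "send_rows", "payload": {"rows": [[0.4, 40.7, -32.6, 0.464, 0, 0], [0.4, 40.7, -32.6, 0.464, 0, 0], [0.4, 40.7, -32.6, 0.464, 0, 0], [0.4, 40.7, -32.6, 0.464, 0, 0], [0.4, 40.7, -32.6, 0.464, 0, 0], [0.4, 40.7, -32.6, 0.464, 0, 0], [0.4, 40.7, -32.6, 0.464, 0, 0], [0.4, 40.7, -32.6, 0.464, 0, 0], [0.4, 40.7, -32.6, 0.464, 0, 0], [0.4, 40.7, -32.6, 0.464, 0, 0], [0.4, 40.7, -32.6, 0.464, 0, 0], [0.4, 40.7, -32.6, 0.464, 0, 0], [0.4, 40.7, -32.6, 0.464, 0, 0], [0.4, 40.7, -32.6, 0.464, 0, 0]]}}

```text
time: 1.55
eef_pos: [0.5195, -0.1317, 0.2997]
tool_rot: [1.21, 1.208, -1.212]
ft_force: [-0.1, -0.1, -0.4]
grip_width: 0.999
```

```bash
python3 - <<'E'
from h import *
rows_to([0.52,-0.13,0.30],down(-np.pi/2))
print(read_state()["qpos"].round(2))
shot("wrist","w1"); shot("top","t1")
rows_to([0.52,0.03,0.30],down(-np.pi/2))
E
```

```text
t 1.55 row [-0.03  0.05 -0.17] [-0.003  0.001  0.001] len 0.2 cm ang 0.003
[ 0.23  0.26 -0.12  1.89  0.04  1.   -1.48]
t 1.65 row [ -0.03  -0.   -16.17] [-0.003  0.     0.   ] len 16.2 cm ang 0.003
```

View pics/w1.png

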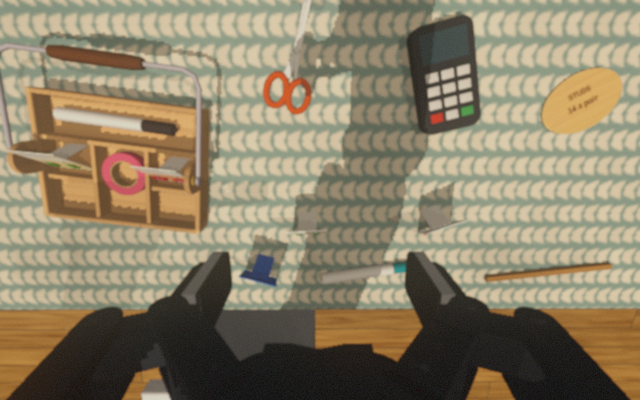

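```bash
python3 - <<'E'
from h import *
rows_to([0.48,-0.20,0.28],down(np.pi/2-0.05))
E
```

```text
t 1.65 row [ 1.99 -3.93  6.84] [-3.095e+00 -1.000e-03  1.000e-03] len 8.1 cm ang 3.095
```

Emit:
{"api": "send_rows", "payload": {"rows": [[2, -3.9, 6.8, -0.4, 0, 0], [2, -3.9, 6.8, -0.8, 0, 0], [2, -3.9, 6.8, -1.6, 0, 0], [2, -3.9, 6.8, -1.6, 0, 0], [2, -3.9, 6.8, -1.6, 0, 0], [2, -3.9, 6.8, -1.6, 0, 0], [2, -3.9, 6.8, -1.6, 0, 0], [2, -3.9, 6.8, -1.6, 0, 0], [2, -3.9, 6.8, -1.6, 0, 0], [2, -3.9, 6.8, -3.095, 0, 0], [2, -3.9, 6.8, -3.095, 0, 0], [2, -3.9, 6.8, -3.095, 0, 0], [2, -3.9, 6.8, -3.095, 0, 0], [2, -3.9, 6.8, -3.095, 0, 0], [2, -3.9, 6.8, -3.095, 0, 0], [2, -3.9, 6.8, -3.095, 0, 0], [2, -3.9, 6.8, -3.095, 0, 0], [2, -3.9, 6.8, -3.095, 0, 0], [2, -3.9, 6.8, -3.095, 0, 0], [2, -3.9, 6.8, -3.095, 0, 0]]}}

```text
time: 3.65
eef_pos: [0.4806, -0.1993, 0.2799]
tool_rot: [-1.1, 1.276, 1.099]
ft_force: [0.1, -0.2, -0.9]
grip_width: 1.003
```

```bash
python3 - <<'E'
from h import *
rows_to([0.48,-0.2,0.28],down(np.pi/2-.05))
print(read_state()["qpos"].round(2))
shot("wrist","w2")
rows_to([0.48,-0.06,0.28],down(np.pi/2-0.05))
E
```

```text
t 3.65 row [-0.01  0.04 -0.08] [-0.098 -0.    -0.   ] len 0.1 cm ang 0.098
[ 0.75  0.3  -0.57  1.92  0.2   0.98  1.51]
t 3.7 row [-0.02  2.01 13.78] [-0.091 -0.    -0.   ] len 13.9 cm ang 0.091
```

View pics/w2.png

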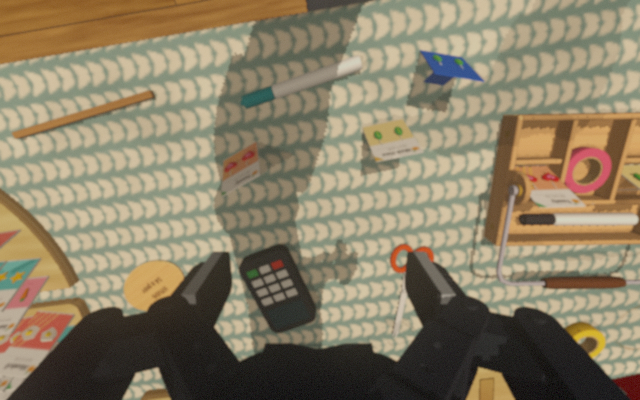

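Emit:
{"api": "send_rows", "payload": {"rows": [[0, 2.0, 13.8, -0.09, 0, 0], [0, 2.0, 13.8, -0.09, 0, 0], [0, 2.0, 13.8, -0.09, 0, 0], [0, 2.0, 13.8, -0.09, 0, 0], [0, 2.0, 13.8, -0.09, 0, 0], [0, 2.0, 13.8, -0.09, 0, 0]]}}

```text
time: 4.3
eef_pos: [0.4822, -0.0604, 0.2798]
tool_rot: [-1.161, 1.24, 1.16]
ft_force: [0.4, 0.3, 0.6]
grip_width: 1.0
```

```bash
python3 - <<'E'
from h import *
rows_to([0.48,-0.06,0.28],down(np.pi/2-.05))
c,im=shot("wrist","w3")
crop(im,90,70,290,230,4,"w3red"); crop(im,250,30,450,190,4,"w3gr")
c,im=load("w2")
crop(im,190,110,310,206,6,"w2red"); crop(im,330,90,450,186,6,"w2gr")
E
```

```text
t 4.3 row [-0.02  0.22  0.03] [-0.016 -0.001 -0.   ] len 0.2 cm ang 0.016
```

View pics/w3.png

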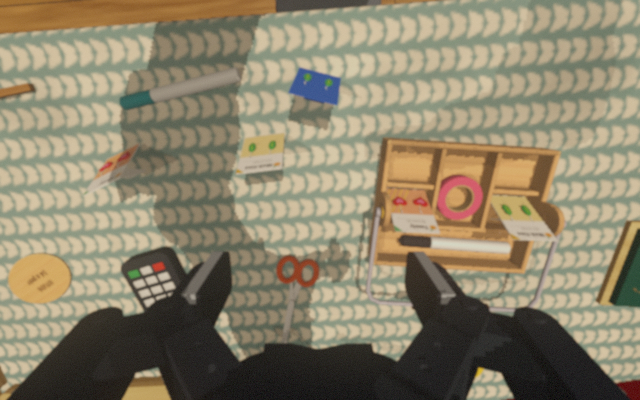

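View pics/w2red.png

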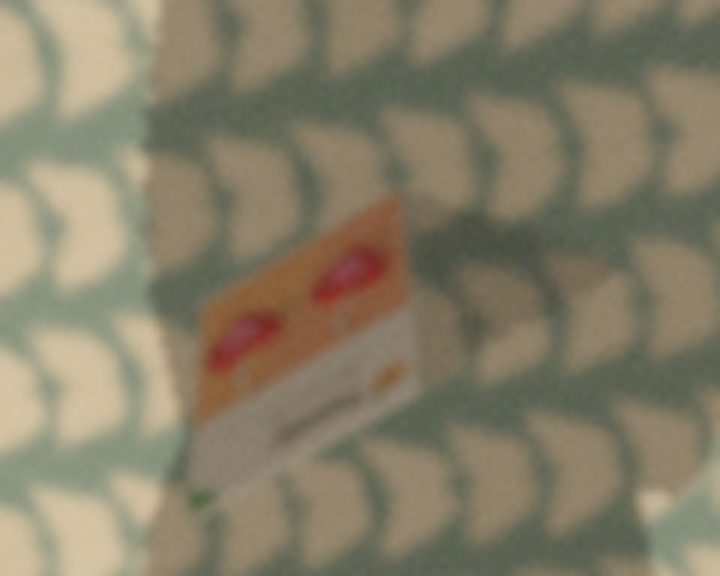

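View pics/w2gr.png

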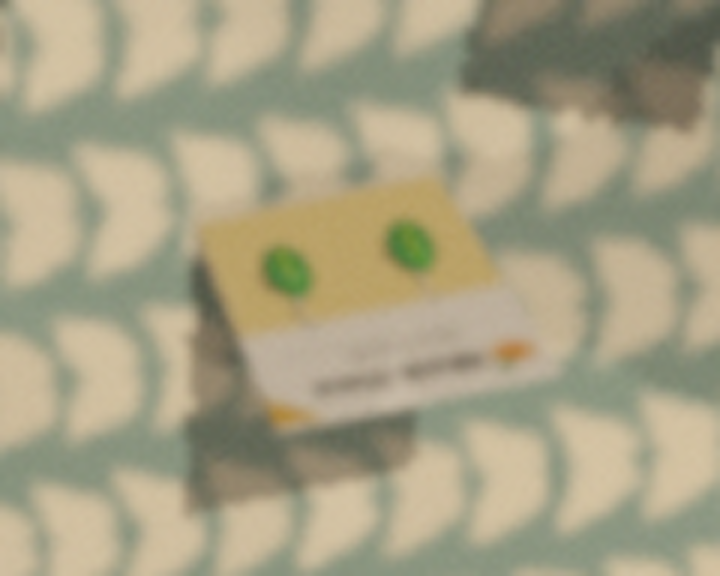

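```bash
python3 - <<'E'
from h import *
c,im=load("w3")
crop(im,60,120,180,216,6,"w3red"); crop(im,205,105,325,201,6,"w3gr"); crop(im,370,120,580,280,3.7,"w3tray")
E
```

```text
(no output)
```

View pics/w3red.png

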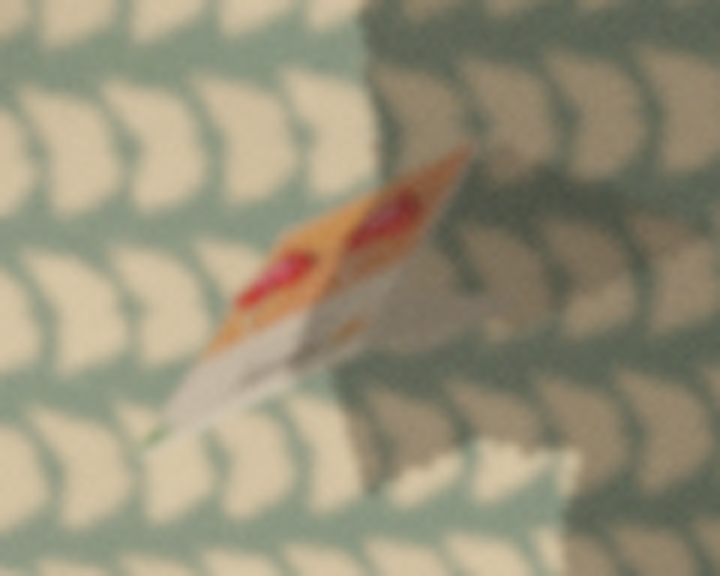

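View pics/w3gr.png

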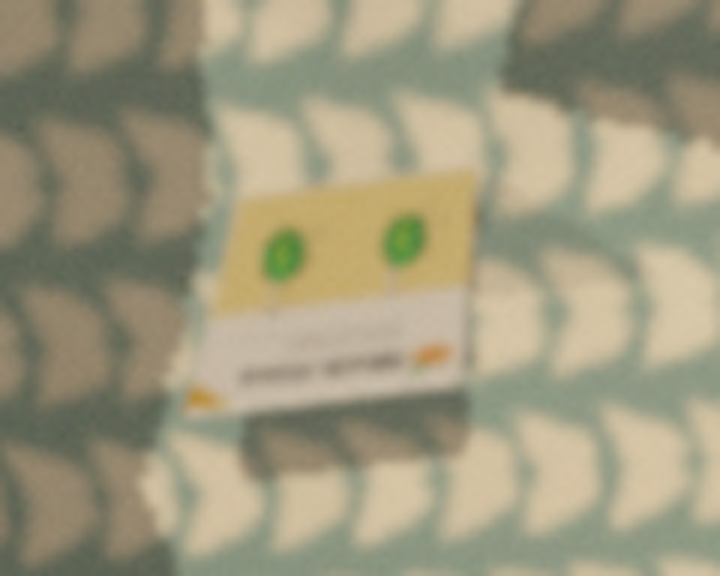

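View pics/w3tray.png

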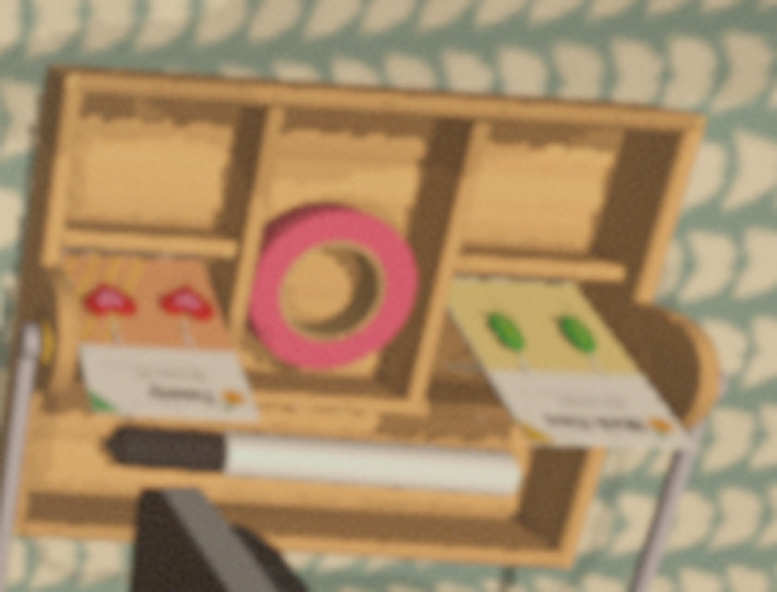

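```bash
python3 - <<'E'
from h import *
c2,_=load("w2"); c3,_=load("w3")
red2=[(223.3,160.8),(256.2,142.5),(260,174.2),(222.8,194.7)]; red3=[(105.8,160.5),(138.3,144.5),(122,176.3),(85,192.8)]
g2=[(363,128),(402.5,119.7),(422.7,152),(375.8,161.3)]; g3=[(244.5,138.7),(284.5,133.3),(282.5,168.8),(236.3,173.7)]
for n,a,b in(("red",red2,red3),("gr",g2,g3)):
    P=[]
    for p,q in zip(a,b):
        x,e=tri([(c2,p),(c3,q)]); P.append(x); print(n,x.round(4),np.round(e[0],4))
    P=np.array(P); print("w",np.linalg.norm(P[0]-P[1]),np.linalg.norm(P[2]-P[3]))
    bm=(P[0]+P[1])/2;tm=(P[2]+P[3])/2; w=P[0]-P[1]+P[3]-P[2]; w=-w/np.linalg.norm(w)
    print(bm,tm,"width dir",w, "yaw facing", np.arctan2(w[1],w[0])-np.pi/2)
T=[(383.5,138.4),(560,151.1),(524.6,272.7),(376,263.8)]
Q=np.array([onz(c3,t,.03) for t in T]); print(Q.round(4)); print([np.linalg.norm(Q[i]-Q[i-1]).round(4) for i in range(4)], Q.mean(0))
E
```

```text
red [ 0.4494 -0.3071  0.0066] 0.0006
red [ 0.4341 -0.2647  0.0067] 0.0002
red [ 0.4601 -0.2553  0.0615] 0.0003
red [ 0.4747 -0.2966  0.0624] 0.0008
w 0.04504534241873683 0.043752448943656395
[ 0.44173847 -0.28590859  0.00661304] [ 0.46736935 -0.27596642  0.06193418] width dir [-0.33726736  0.94136828 -0.00874561] yaw facing 0.3440263753358306
gr [ 0.4358 -0.1423  0.0067] 0.0
gr [ 0.4333 -0.0967  0.0029] 0.0003
gr [ 0.4623 -0.0951  0.0624] 0.0003
gr [ 0.4642 -0.1409  0.0633] 0.0
w 0.04583361975760585 0.045865263788568505
[ 0.43456176 -0.11949827  0.00480067] [ 0.46322661 -0.1179825   0.06281239] width dir [-0.04780148  0.99751567 -0.05174454] yaw facing 0.04788389952442795
[[0.4432 0.0108 0.03  ]
 [0.4692 0.1996 0.03  ]
 [0.6162 0.1822 0.03  ]
 [0.5922 0.0015 0.03  ]]
[np.float64(0.1493), np.float64(0.1907), np.float64(0.1481), np.float64(0.1823)] [0.53021481 0.09853939 0.03      ]
```

```bash
python3 - <<'E'
from h import *
print(read_state()["qpos"].round(2))
rows_to([0.462,-0.278,0.18],down(np.pi/2+0.35))
rows_to([0.462,-0.278,0.101],down(np.pi/2+0.35))
E
```

```text
[ 0.57  0.26 -0.66  1.99  0.19  0.96  1.32]
t 4.35 row [  9.99   0.57 -21.82] [-0.416 -0.001 -0.   ] len 24.0 cm ang 0.416
t 4.35 row [ 17.89   0.57 -21.82] [-0.416 -0.001 -0.   ] len 28.2 cm ang 0.416
```

Emit:
{"api": "send_rows", "payload": {"rows": [[3, 0.6, -21.8, -0.416, 0, 0], [6, 0.6, -21.8, -0.416, 0, 0], [10, 0.6, -21.8, -0.416, 0, 0], [10, 0.6, -21.8, -0.416, 0, 0], [10, 0.6, -21.8, -0.416, 0, 0], [10, 0.6, -21.8, -0.416, 0, 0], [10, 0.6, -21.8, -0.416, 0, 0], [10, 0.6, -21.8, -0.416, 0, 0], [10, 0.6, -21.8, -0.416, 0, 0]]}}

```text
time: 5.25
eef_pos: [0.4634, -0.275, 0.1808]
tool_rot: [-1.467, 1.019, 1.464]
ft_force: [-0.6, 0.3, 0.5]
grip_width: 0.996
```

```bash
python3 - <<'E'
from h import *
print(read_state()["qpos"].round(2))
rows_to([0.462,-0.278,0.101],down(np.pi/2+0.35))
c,im=shot("wrist","w4")
g=np.array([0.462,-.278,0.048]); w=np.array([-.342,.94,0])
print(proj(c,g),proj(c,g+.023*w),proj(c,g-.023*w))
E
```

```text
[ 0.88  0.47 -0.58  1.96  0.35  0.81  2.03]
t 5.25 row [ 7.98  0.24 -0.22] [ 0.005 -0.001  0.001] len 8.0 cm ang 0.005
[315.87801283 212.48983749] [347.56562983 212.6974559 ] [284.19257095 212.28223333]
```

View pics/w4.png

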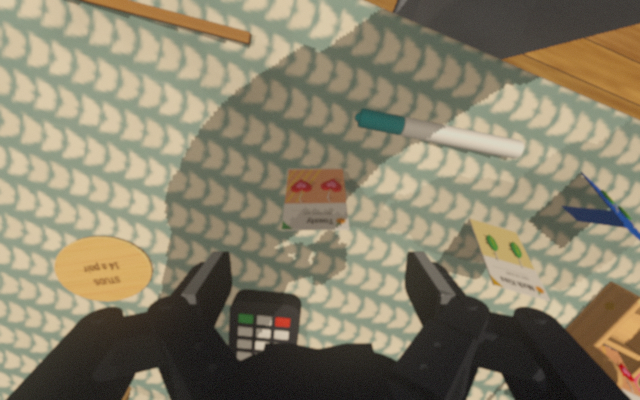

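Emit:
{"api": "send_rows", "payload": {"rows": [[3, 0, 0, 0, 0, 0], [6, 0, 0, 0, 0, 0], [7.9, 0, 0, 0, 0, 0], [7.9, 0, 0, 0, 0, 0], [7.9, 0, 0, 0, 0, 0]]}}

```text
time: 5.8
eef_pos: [0.4634, -0.2753, 0.1016]
tool_rot: [-1.466, 1.02, 1.465]
ft_force: [0.7, 0.9, 0.5]
grip_width: 0.998
```

```bash
python3 - <<'E'
from h import *
rows_to([0.462,-0.278,0.101],down(np.pi/2+0.35))
c,im=shot("wrist","w5")
E
```

```text
t 5.8 row [ 0.06  0.22 -0.21] [ 0.005 -0.     0.   ] len 0.3 cm ang 0.005
```

View pics/w5.png

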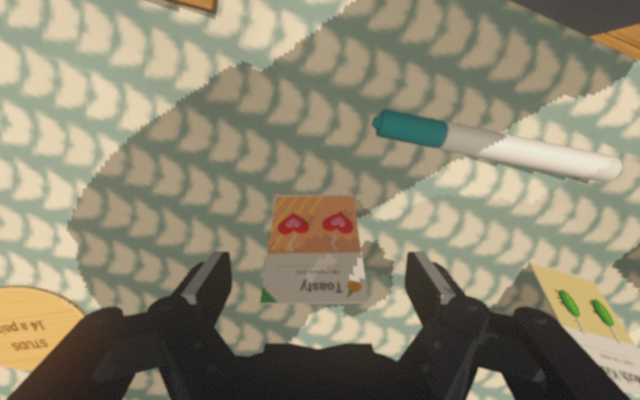

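Emit:
{"api": "send_rows", "payload": {"rows": [[0, 0.2, -0.2, 0, 0, 0], [0, 0.2, -0.2, 0, 0, 0]]}}

```text
time: 6.05
eef_pos: [0.4619, -0.2792, 0.102]
tool_rot: [-1.466, 1.021, 1.463]
ft_force: [-0.8, -0.2, 0.2]
grip_width: 1.001
```

Emit:
{"api": "send_rows", "payload": {"rows": [[0, 0, 0, 0, 0, 0], [0, 0, 0, 0, 0, 0], [0, 0, 0, 0, 0, 0], [0, 0, 0, 0, 0, 0], [0, 0, 0, 0, 0, 0], [0, 0, 0, 0, 0, 0]], "hand": 0.7, "squeeze": 20}}

```text
time: 6.65
eef_pos: [0.4617, -0.2785, 0.1011]
tool_rot: [-1.465, 1.021, 1.465]
ft_force: [-0.1, -0.0, 3.0]
grip_width: 0.527
```

```bash
python3 - <<'E'
from h import *
rows_to([0.462,-0.278,0.101],down(np.pi/2+0.35))
c,im=shot("wrist","w6"); crop(im,220,150,420,310,4,"w6c")
E
```

```text
t 6.65 row [ 0.01 -0.04  0.04] [ 0.004 -0.     0.   ] len 0.1 cm ang 0.004
```

View pics/w6c.png

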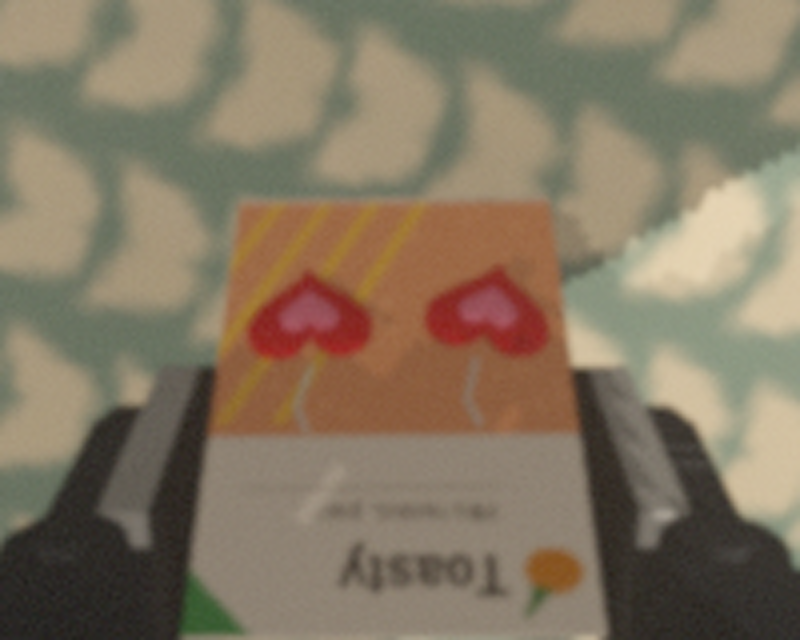

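```bash
python3 - <<'E'
from h import *
rows_to([0.462,-0.278,0.23],down(np.pi/2+0.35))
rows_to([0.46,0.04,0.23],down(np.pi/2-0.12))
E
```

```text
t 6.7 row [-12.89  -0.05   0.03] [ 0.004 -0.     0.   ] len 12.9 cm ang 0.004
t 6.7 row [-12.9  -10.88  29.93] [ 0.474 -0.     0.   ] len 34.4 cm ang 0.474
```

Emit:
{"api": "send_rows", "payload": {"rows": [[-2, 0, 0, 0, 0, 0], [-5, 0, 0, 0, 0, 0], [-9, 0, 0, 0, 0, 0], [-12.9, -2, 4, 0.05, 0, 0], [-12.9, -4, 8, 0.15, 0, 0], [-12.9, -6, 13, 0.25, 0, 0], [-12.9, -7, 18, 0.35, 0, 0], [-12.9, -9, 23, 0.45, 0, 0], [-12.9, -10, 27, 0.474, 0, 0], [-12.9, -10.9, 30, 0.474, 0, 0], [-12.9, -10.9, 30, 0.474, 0, 0], [-12.9, -10.9, 30, 0.474, 0, 0]]}}

```text
time: 7.9
eef_pos: [0.4596, 0.0413, 0.2297]
tool_rot: [-1.122, 1.263, 1.122]
ft_force: [0.8, 0.0, -0.1]
grip_width: 0.532
```

```bash
python3 - <<'E'
from h import *
rows_to([0.46,0.14,0.23],down(np.pi/2-0.12))
c,im=shot("wrist","w7")
E
```

```text
t 7.9 row [-0.03  1.12  9.81] [ 0.002 -0.    -0.   ] len 9.9 cm ang 0.002
```

View pics/w7.png

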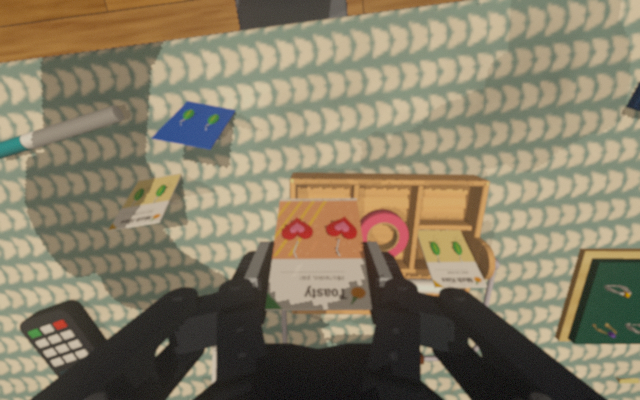

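Emit:
{"api": "send_rows", "payload": {"rows": [[0, 0.6, 5, 0, 0, 0], [0, 1.1, 9.8, 0, 0, 0], [0, 1.1, 9.8, 0, 0, 0], [0, 1.1, 9.8, 0, 0, 0]]}}

```text
time: 8.35
eef_pos: [0.4609, 0.1389, 0.2296]
tool_rot: [-1.121, 1.264, 1.121]
ft_force: [-0.6, -0.5, -0.6]
grip_width: 0.528
```

```bash
python3 - <<'E'
from h import *
c,im=shot("wrist","w8"); crop(im,170,150,440,330,2.96,"w8c")
c,im=load("w7"); crop(im,270,150,510,310,3.3,"w7c")
E
```

```text
(no output)
```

View pics/w8c.png

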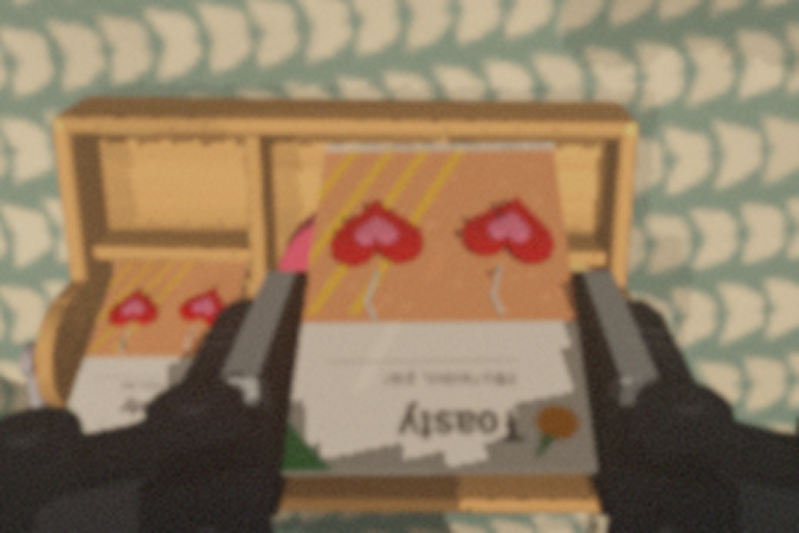

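View pics/w7c.png

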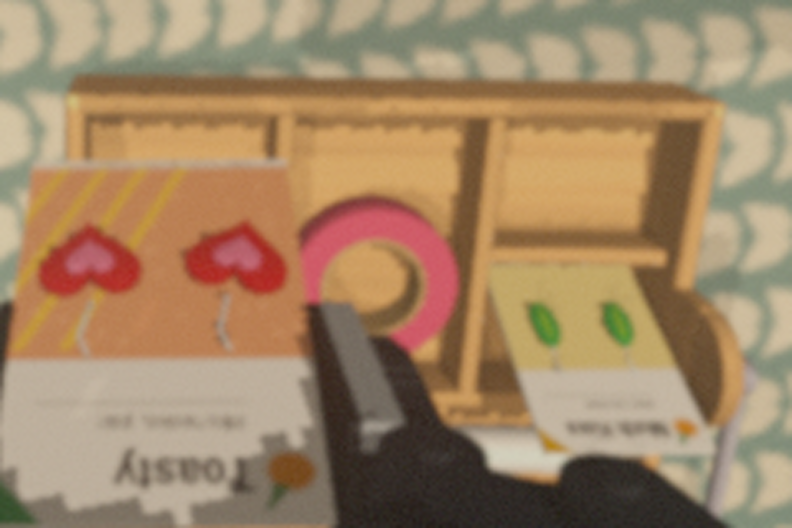

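```bash
python3 - <<'E'
from h import *
c7,_=load("w7"); c8,_=load("w8")
a,e=tri([(c7,(290.6,178.8)),(c8,(189.6,189.9))]); b,e2=tri([(c7,(488.2,180.9)),(c8,(383.5,191.9))])
print(a,e[0],b,e2[0],np.linalg.norm(a-b))
ys=[]
for c,p,q in((c7,(290.6,178.8),(488.2,180.9)),(c8,(189.6,189.9),(383.5,191.9))):
    p=onz(c,p,.03);q=onz(c,q,.03); d=q-p; yaw=np.arctan2(d[1],d[0])-np.pi/2; m=(p+q)/2
    o=m+.075*np.array([np.cos(yaw),np.sin(yaw),0]); print(p.round(4),q.round(4),np.linalg.norm(d).round(4),yaw.round(4),o.round(4)); ys.append((yaw,*o[:2]))
yaw,ox,oy=np.mean(ys,0); Rz=R.from_euler('z',yaw)
tr=lambda v:Rz.apply(v)+[ox,oy,0]
print("tray",yaw,ox,oy)
np.save("tray.npy",[yaw,ox,oy])
for n,v in dict(divR1=(-.0245,-.088,.028),divR2=(-.0245,-.033,.028),divL1=(-.0245,.033,.028),divL2=(-.0245,.088,.028),ear=(0,.091,.062),earR=(0,-.091,.062),bar1=(.112,.045,.05),bar2=(.112,-.045,.05)).items():
    print(n,tr(v).round(4),[((proj(c7,tr(v))-[270,150])*3.3).round(0),((proj(c8,tr(v))-[170,150])*2.96).round(0)])
print("place red TCP",tr([-.0407,-.0605,0]),"green",tr([-.0407,.0605,0]))
E
```

```text
[0.44634055 0.0158593  0.02564124] 0.00019156879323539797 [0.46900982 0.1992442  0.0302121 ] 0.00023928915400930559 0.18483724915433705
[0.4452 0.0164 0.03  ] [0.4688 0.1993 0.03  ] 0.1844 -0.1286 [0.5314 0.0982 0.03  ]
[0.4456 0.0179 0.03  ] [0.4693 0.1993 0.03  ] 0.1829 -0.1302 [0.5318 0.0989 0.03  ]
tray -0.12940307882580326 0.531597080345598 0.09855811868561323
divR1 [0.4959 0.0145 0.028 ] [array([ 87., 258.]), array([ 87., 261.])]
divR2 [0.503 0.069 0.028] [array([270., 260.]), array([250., 262.])]
divL1 [0.5116 0.1344 0.028 ] [array([490., 263.]), array([445., 264.])]
divL2 [0.5187 0.189  0.028 ] [array([673., 265.]), array([608., 265.])]
ear [0.5433 0.1888 0.062 ] [array([731., 397.]), array([633., 385.])]
earR [0.5199 0.0083 0.062 ] [array([ 68., 389.]), array([ 44., 379.])]
bar1 [0.6485 0.1287 0.05  ] [array([502., 685.]), array([475., 638.])]
bar2 [0.6369 0.0395 0.05  ] [array([221., 683.]), array([224., 635.])]
place red TCP [0.48343031 0.04381597 0.        ] green [0.49904442 0.1638043  0.        ]
```

```bash
python3 - <<'E'
from h import *
rows_to([0.483,0.043,0.165],down(np.pi/2-0.13))
E
```

```text
t 8.4 row [ 6.45 -3.35 -9.11] [ 0.008 -0.001 -0.001] len 11.7 cm ang 0.008
```

Emit:
{"api": "send_rows", "payload": {"rows": [[1, -1, -3, 0, 0, 0], [3, -2, -6, 0, 0, 0], [5, -3.3, -9.1, 0.008, 0, 0], [6.4, -3.3, -9.1, 0.008, 0, 0], [6.4, -3.3, -9.1, 0.008, 0, 0], [6.4, -3.3, -9.1, 0.008, 0, 0]]}}

```text
time: 9.0
eef_pos: [0.4824, 0.0448, 0.166]
tool_rot: [-1.113, 1.268, 1.114]
ft_force: [0.8, -0.5, -0.2]
grip_width: 0.536
```

```bash
python3 - <<'E'
from h import *
rows_to([0.483,0.043,0.165],down(np.pi/2-0.13))
c,im=shot("wrist","w9"); crop(im,220,130,460,310,3.3,"w9c")
E
```

```text
t 9.0 row [ 0.1  -0.09 -0.17] [ 0.001  0.    -0.001] len 0.2 cm ang 0.001
```

View pics/w9c.png

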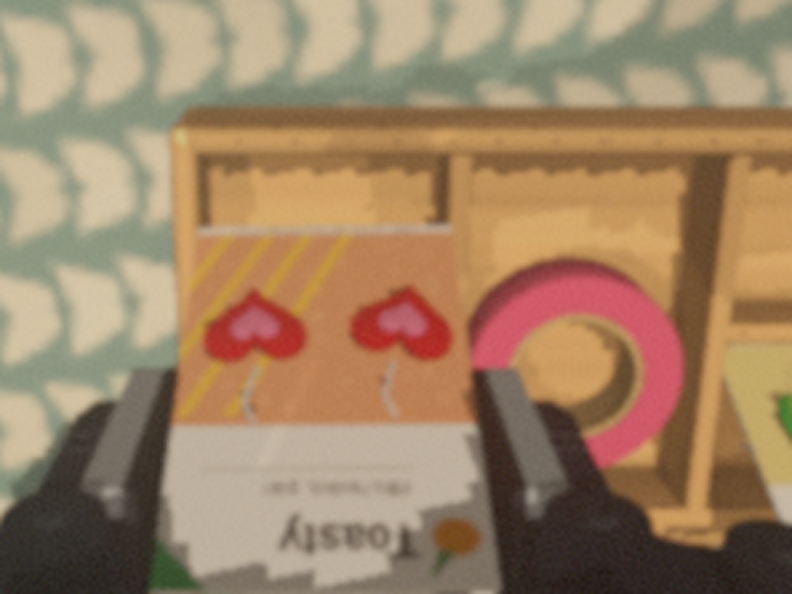

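```bash
python3 - <<'E'
from h import *
c,_=load("w9"); f=lambda u,v:(220+u/3.3,130+v/3.3)
yaw=-.1294; Ri=R.from_euler('z',-yaw)
for n,uv,z in(("corner",(175,130),.03),("inL",(200,152),.03),("inR",(450,155),.03),("front edge outer mid",(460,130),.03),("front outer right",(790,132),.03),("cardBL",(198,232),.065),("cardBR",(452,230),.065)):
    p=onz(c,f(*uv),z); print(n,p.round(4),"tray",Ri.apply(p-[.5316,.0986,0]).round(4))
E
```

```text
corner [0.4452 0.0169 0.03  ] tray [-0.0752 -0.0922  0.03  ]
inL [0.4506 0.0214 0.03  ] tray [-0.0704 -0.087   0.03  ]
inR [0.4582 0.0747 0.03  ] tray [-0.0697 -0.0332  0.03  ]
front edge outer mid [0.453  0.0773 0.03  ] tray [-0.0752 -0.0312  0.03  ]
front outer right [0.4625 0.1473 0.03  ] tray [-0.0748  0.0394  0.03  ]
cardBL [0.4581 0.024  0.065 ] tray [-0.0633 -0.0834  0.065 ]
cardBR [0.4637 0.0703 0.065 ] tray [-0.0637 -0.0369  0.065 ]
```

Emit:
{"api": "send_rows", "payload": {"rows": [[2, 0, 0, 0, 0, 0], [4, 0, 0, 0, 0, 0], [5, 0, 0, 0, 0, 0], [5.4, 0, 0, 0, 0, 0], [5.7, 0, 0, 0, 0, 0], [5.7, 0, 0, 0, 0, 0], [5.7, 0, 0, 0, 0, 0]]}}

```text
time: 9.75
eef_pos: [0.4829, 0.0452, 0.1095]
tool_rot: [-1.115, 1.266, 1.114]
ft_force: [-0.3, 0.3, 0.0]
grip_width: 0.532
```

```bash
python3 - <<'E'
from h import *
rows_to([0.4824,0.0448,0.107],down(np.pi/2-0.13)); print(read_state()["ft_force"])
c,im=shot("wrist","w10"); crop(im,220,130,460,310,3.3,"w10c")
E
```

```text
t 9.75 row [ 0.25  0.05 -0.05] [0.002 0.    0.001] len 0.3 cm ang 0.002
[-0.27512238  0.28749993  0.03731005]
```

View pics/w10c.png

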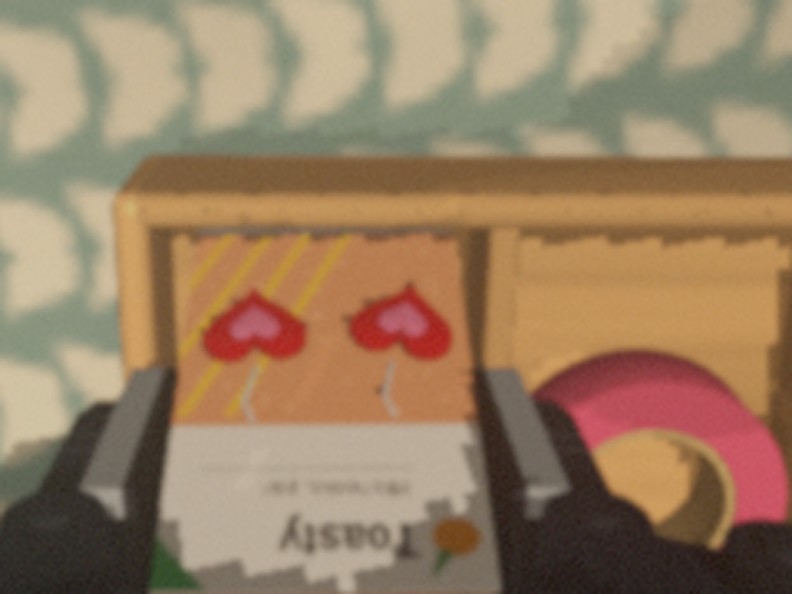

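Emit:
{"api": "send_rows", "payload": {"rows": [[0.15, 0, 0, 0, 0, 0], [0.25, 0, 0, 0, 0, 0], [0.25, 0, 0, 0, 0, 0]]}}

```text
time: 10.1
eef_pos: [0.483, 0.0451, 0.1069]
tool_rot: [-1.115, 1.267, 1.113]
ft_force: [-1.5, -1.2, 6.9]
grip_width: 0.531
```

Emit:
{"api": "send_rows", "payload": {"rows": [[0, 0, 0, 0, 0, 0], [0, 0, 0, 0, 0, 0], [0, 0, 0, 0, 0, 0]], "hand": 0.22}}

```text
time: 10.4
eef_pos: [0.4824, 0.045, 0.1063]
tool_rot: [-1.114, 1.267, 1.114]
ft_force: [0.1, -0.5, 0.2]
grip_width: 0.781
```

```bash
python3 - <<'E'
from h import *
rows_to([0.4824,0.0448,0.107],down(np.pi/2-0.13)); print(read_state()["ft_force"],read_state()["grip_width"])
c,im=shot("wrist","w11"); crop(im,220,130,460,310,3.3,"w11c")
E
```

```text
t 10.4 row [-0.07  0.   -0.02] [ 0.002 -0.    -0.   ] len 0.1 cm ang 0.002
[ 0.10074712 -0.53677895  0.17606475] 0.780723483271765
```

View pics/w11c.png

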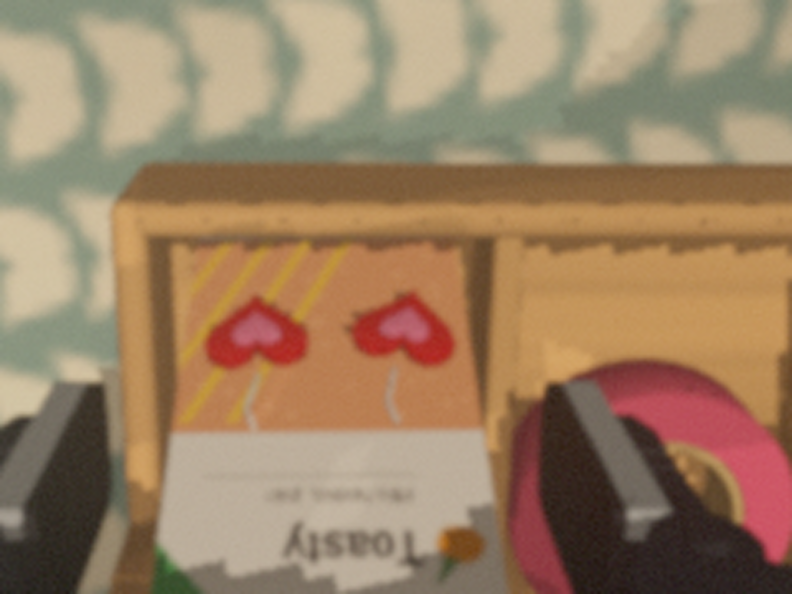

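```bash
python3 - <<'E'
from h import *
rows_to([0.457,-0.119,0.19],down(np.pi/2+0.05))
E
```

```text
t 10.45 row [ -8.37   0.43 -16.59] [-0.178 -0.    -0.   ] len 18.6 cm ang 0.178
```

Emit:
{"api": "send_rows", "payload": {"rows": [[-2, 0, 0, 0, 0, 0], [-5, 0, 0, 0, 0, 0], [-8.4, 0, -1, 0, 0, 0], [-8.4, 0.2, -5, -0.05, 0, 0], [-8.4, 0.4, -9, -0.1, 0, 0], [-8.4, 0.4, -13, -0.15, 0, 0], [-8.4, 0.4, -16.6, -0.178, 0, 0], [-8.4, 0.4, -16.6, -0.178, 0, 0], [-8.4, 0.4, -16.6, -0.178, 0, 0], [-8.4, 0.4, -16.6, -0.178, 0, 0]], "hand": 0}}

```text
time: 11.45
eef_pos: [0.4576, -0.1178, 0.1904]
tool_rot: [-1.247, 1.184, 1.247]
ft_force: [-0.0, 0.2, 0.6]
grip_width: 1.001
```

```bash
python3 - <<'E'
from h import *
rows_to([0.457,-0.119,0.101],down(np.pi/2+0.05))
c,im=shot("wrist","w12")
print(proj(c,[0.4566,-.1184,.048]))
E
```

```text
t 11.45 row [ 8.94  0.06 -0.12] [0.001 0.001 0.   ] len 8.9 cm ang 0.001
[318.1502617  209.66186557]
```

View pics/w12.png

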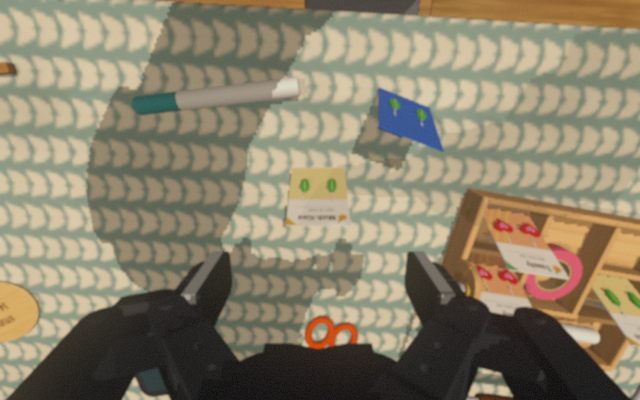

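Emit:
{"api": "send_rows", "payload": {"rows": [[3, 0, 0, 0, 0, 0], [6, 0, 0, 0, 0, 0], [8, 0, 0, 0, 0, 0], [8.9, 0, 0, 0, 0, 0], [8.9, 0, 0, 0, 0, 0], [8.9, 0, 0, 0, 0, 0]]}}

```text
time: 12.1
eef_pos: [0.458, -0.1184, 0.1021]
tool_rot: [-1.247, 1.184, 1.246]
ft_force: [-0.8, -0.9, 0.7]
grip_width: 1.004
```

Emit:
{"api": "send_rows", "payload": {"rows": [[0, 0, 0, 0, 0, 0], [0, 0, 0, 0, 0, 0], [0, 0, 0, 0, 0, 0], [0, 0, 0, 0, 0, 0], [0, 0, 0, 0, 0, 0], [0, 0, 0, 0, 0, 0]], "hand": 0.7, "squeeze": 20}}

```text
time: 12.7
eef_pos: [0.4579, -0.1193, 0.102]
tool_rot: [-1.247, 1.185, 1.245]
ft_force: [-0.8, 0.1, 5.7]
grip_width: 0.532
```

```bash
python3 - <<'E'
from h import *
c,im=shot("wrist","w13"); crop(im,220,130,460,310,3.3,"w13c")
rows_to([0.497,0.162,0.20],down(np.pi/2-0.13))
E
```

```text
t 12.75 row [-9.82 -5.32 27.89] [ 0.18  -0.001  0.001] len 30.0 cm ang 0.18
```

View pics/w13c.png

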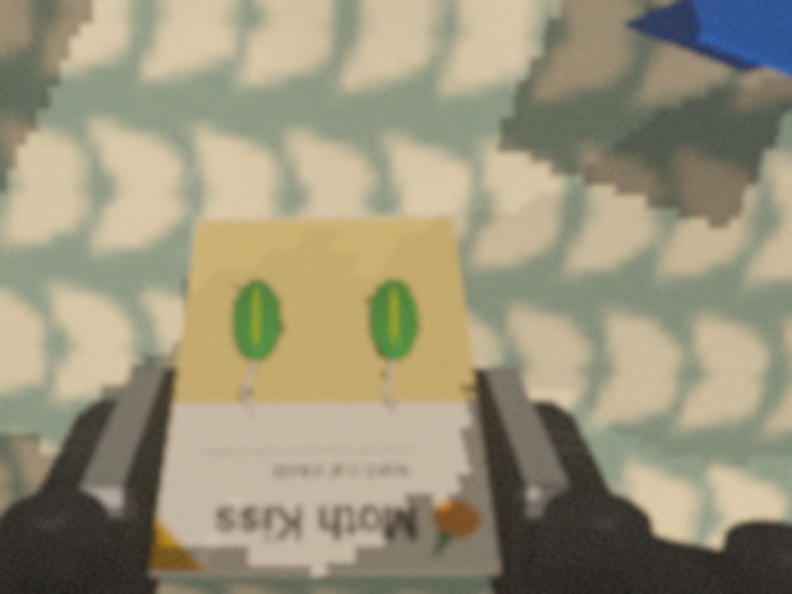

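```bash
python3 - <<'E'
from h import *
p=R.from_euler('z',-.1294).apply([-.0394,.0605,0])+[.5316,.0986,0]; print(p)
rows_to([p[0],p[1],0.167],down(np.pi/2-0.13))
E
```

```text
[0.50033627 0.16367833 0.        ]
t 12.75 row [-6.52 -5.65 28.04] [ 0.18  -0.001  0.001] len 29.3 cm ang 0.18
```

Emit:
{"api": "send_rows", "payload": {"rows": [[-2, 0, 0, 0, 0, 0], [-5, 0, 0, 0, 0, 0], [-9, -0.5, 3, 0.02, 0, 0], [-9.5, -1.5, 7, 0.06, 0, 0], [-9.5, -2.5, 12, 0.1, 0, 0], [-9.5, -3.5, 17, 0.14, 0, 0], [-9.5, -4.5, 22, 0.18, 0, 0], [-9, -5.3, 26, 0.18, 0, 0], [-7.5, -5.65, 28, 0.18, 0, 0], [-6.5, -5.65, 28, 0.18, 0, 0], [-6.5, -5.65, 28, 0.18, 0, 0], [-6.5, -5.65, 28, 0.18, 0, 0]]}}

```text
time: 13.95
eef_pos: [0.4996, 0.1618, 0.166]
tool_rot: [-1.112, 1.271, 1.112]
ft_force: [-0.3, 0.4, -0.0]
grip_width: 0.532
```

```bash
python3 - <<'E'
from h import *
rows_to([0.5003,0.1637,0.167],down(np.pi/2-0.13))
c,im=shot("wrist","w14"); crop(im,190,130,430,310,3.3,"w14c")
E
```

```text
t 13.95 row [-0.1  -0.04  0.2 ] [-0.002 -0.001 -0.001] len 0.2 cm ang 0.003
```

View pics/w14c.png

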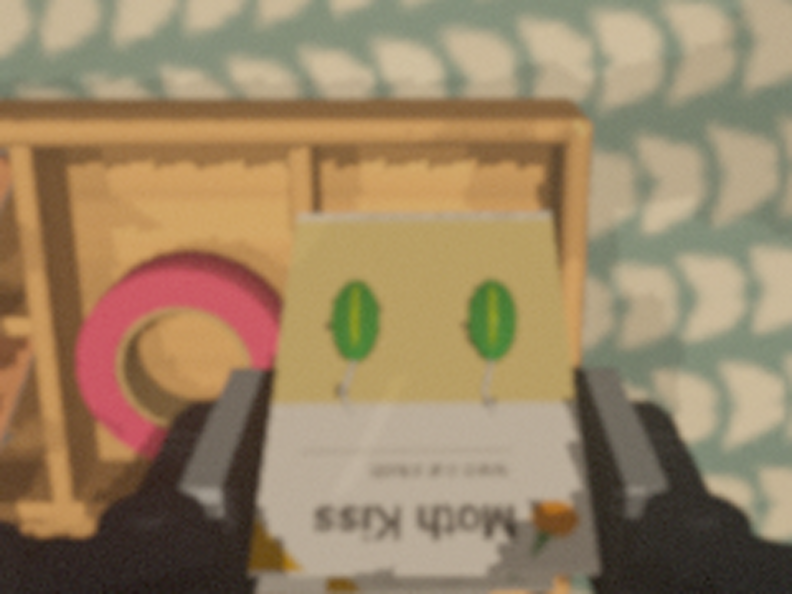

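```bash
python3 - <<'E'
from h import *
c,_=load("w14"); f=lambda u,v:(190+u/3.3,130+v/3.3)
yaw=-.1294; Ri=R.from_euler('z',-yaw)
for n,uv,z in(("corner",(592,122),.03),("inL",(314,148),.03),("inR",(565,144),.03),("front left",(3,120),.03),("cardBL",(298,216),.064),("cardBR",(551,214),.064)):
    p=onz(c,f(*uv),z); print(n,p.round(4),"tray",Ri.apply(p-[.5316,.0986,0]).round(4))
E
```

```text
corner [0.4695 0.2013 0.03  ] tray [-0.0749  0.0938  0.03  ]
inL [0.4673 0.1416 0.03  ] tray [-0.0693  0.0343  0.03  ]
inR [0.4735 0.1952 0.03  ] tray [-0.0701  0.0883  0.03  ]
front left [0.4526 0.0767 0.03  ] tray [-0.0756 -0.0319  0.03  ]
cardBL [0.4725 0.1414 0.064 ] tray [-0.0641  0.0348  0.064 ]
cardBR [0.4782 0.1875 0.064 ] tray [-0.0644  0.0813  0.064 ]
```

Emit:
{"api": "send_rows", "payload": {"rows": [[1, 0, 0.3, 0, 0, 0], [3, 0, 0.3, 0, 0, 0], [4.5, 0, 0.3, 0, 0, 0], [5.2, 0, 0.3, 0, 0, 0], [5.6, 0, 0.3, 0, 0, 0], [5.8, 0, 0.3, 0, 0, 0], [5.8, 0, 0.3, 0, 0, 0], [5.8, 0, 0.3, 0, 0, 0]]}}

```text
time: 14.8
eef_pos: [0.5005, 0.1665, 0.1089]
tool_rot: [-1.113, 1.267, 1.112]
ft_force: [0.8, -0.3, -0.7]
grip_width: 0.532
```

```bash
python3 - <<'E'
from h import *
c,im=shot("wrist","w15"); crop(im,190,130,430,310,3.3,"w15c")
E
```

```text
(no output)
```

View pics/w15c.png

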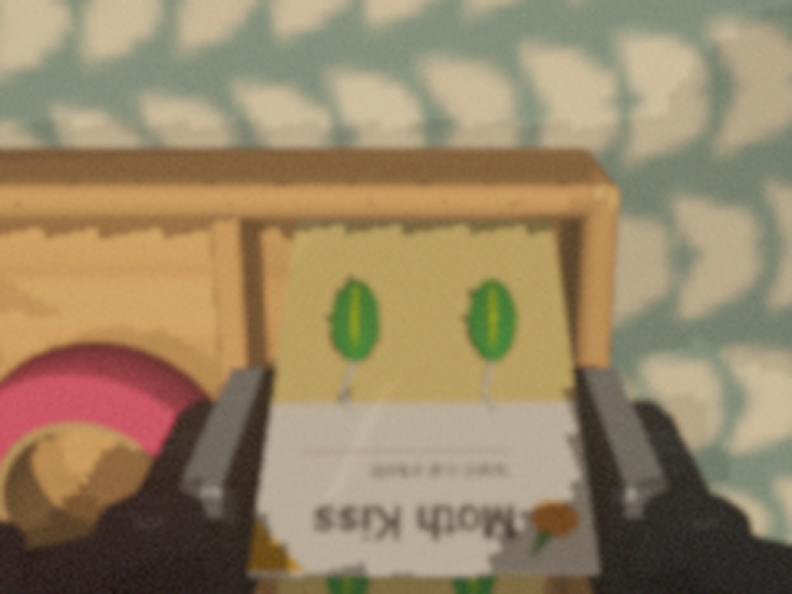

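Emit:
{"api": "send_rows", "payload": {"rows": [[0.1, 0, -0.1, 0, 0, 0], [0.2, 0, -0.1, 0, 0, 0], [0.2, 0, -0.1, 0, 0, 0]]}}

```text
time: 15.15
eef_pos: [0.5008, 0.166, 0.1078]
tool_rot: [-1.113, 1.266, 1.112]
ft_force: [-2.4, -0.2, 12.2]
grip_width: 0.534
```

Emit:
{"api": "send_rows", "payload": {"rows": [[0, 0, 0, 0, 0, 0], [0, 0, 0, 0, 0, 0], [0, 0, 0, 0, 0, 0], [0, 0, 0, 0, 0, 0]], "hand": 0.22}}

```text
time: 15.55
eef_pos: [0.5, 0.1652, 0.1062]
tool_rot: [-1.113, 1.268, 1.113]
ft_force: [0.4, 0.5, 0.1]
grip_width: 0.781
```

```bash
python3 - <<'E'
from h import *
c,im=shot("wrist","w16"); crop(im,190,130,430,310,3.3,"w16c")
rows_to([0.50,0.164,0.22],down(np.pi/2-0.13))
E
```

```text
t 15.6 row [-1.137e+01 -1.000e-02 -1.300e-01] [-0. -0. -0.] len 11.4 cm ang 0.0
```

View pics/w16c.png

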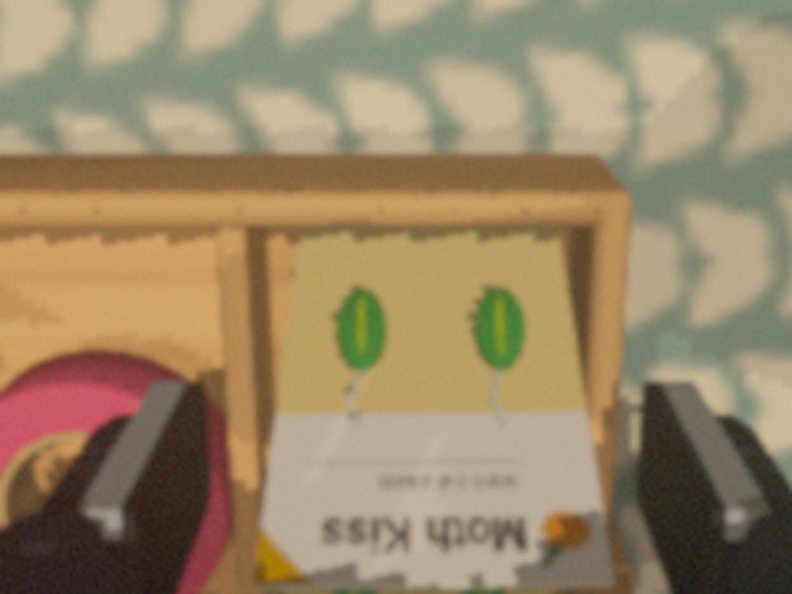

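```bash
python3 - <<'E'
from h import *
c1,im=load("w1"); ct,it=load("t1")
crop(im,0,20,220,160,3.6,"w1c"); crop(it,270,150,360,230,8,"t1c")
for a,b in(((48,52),(300.5,165.5)),((143,64),(326.5,167.75))): print(tri([(c1,a),(ct,b)]))
E
```

```text
(array([0.64581732, 0.12555613, 0.05621511]), [np.float64(8.942661001216615e-05), np.float64(8.942661001252767e-05)])
(array([0.63692009, 0.0388639 , 0.0521678 ]), [np.float64(0.001431594906782499), np.float64(0.0014315949067822793)])
```

View pics/w1c.png

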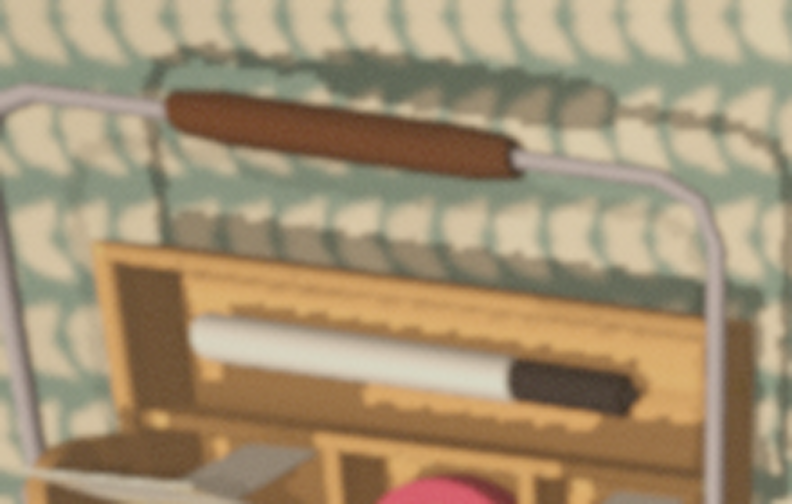

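View pics/t1c.png

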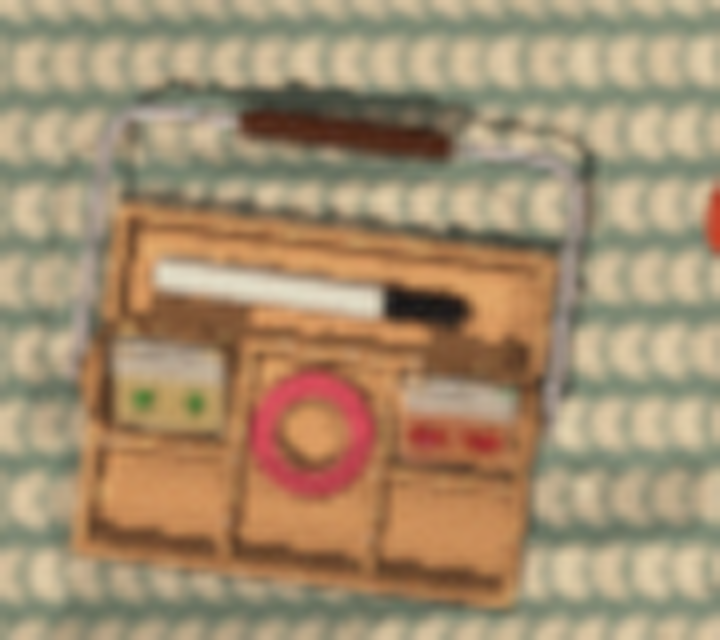

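```bash
python3 - <<'E'
from h import *
print(read_state()["qpos"].round(2))
rows_to([0.6427,0.0841,0.25],down(-0.13))
c,im=load("t1")
for uv in((336,147),(475,146),(336,113)): print(onz(c,uv,0.08).round(3))
E
```

```text
[ 0.01  0.58 -0.56  2.02  0.49  0.67  0.57]
t 15.6 row [-14.38 -15.2   -6.2 ] [ 1.571 -0.    -0.   ] len 21.8 cm ang 1.571
[0.703 0.007 0.08 ]
[ 0.702 -0.449  0.08 ]
[0.817 0.006 0.08 ]
```

Emit:
{"api": "send_rows", "payload": {"rows": [[-3, 0, 0, 0, 0, 0], [-7, 0, 0, 0, 0, 0], [-11, 0, 0, 0, 0, 0], [-14.4, -2, -1, 0.1, 0, 0], [-14.4, -5, -2, 0.25, 0, 0], [-14.4, -9, -4, 0.4, 0, 0], [-14.4, -12, -5, 0.55, 0, 0], [-14.4, -15.2, -6.2, 0.7, 0, 0], [-14.4, -15.2, -6.2, 0.85, 0, 0], [-14.4, -15.2, -6.2, 1.0, 0, 0], [-14.4, -15.2, -6.2, 1.15, 0, 0], [-14.4, -15.2, -6.2, 1.3, 0, 0], [-14.4, -15.2, -6.2, 1.45, 0, 0], [-14.4, -15.2, -6.2, 1.57, 0, 0], [-14.4, -15.2, -6.2, 1.57, 0, 0], [-14.4, -15.2, -6.2, 1.57, 0, 0]], "hand": 0.22}}

```text
time: 17.2
eef_pos: [0.6426, 0.0843, 0.2502]
tool_rot: [0.099, 1.569, -0.099]
ft_force: [0.2, -0.6, 0.2]
grip_width: 0.785
```

```bash
python3 - <<'E'
from h import *
c,im=shot("wrist","w17"); shot("top","t2"); shot("side","s2"); 
print(proj(c,[.6427,.0841,.05]),read_state()["qpos"].round(2))
rows_to([0.6427,0.0841,0.15],down(-0.13))
E
```

```text
[318.05203209 189.76361328] [-0.03  0.5  -0.27  1.66  0.15  1.   -0.48]
t 17.35 row [ 1.003e+01 -1.000e-02  0.000e+00] [ 0.002 -0.    -0.   ] len 10.0 cm ang 0.003
```

View pics/w17.png

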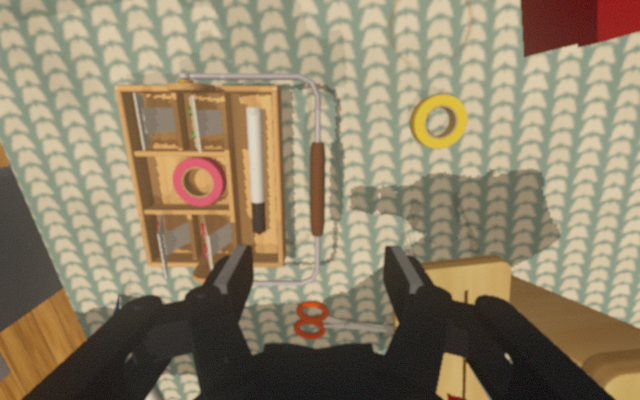

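Emit:
{"api": "send_rows", "payload": {"rows": [[3, 0, 0, 0, 0, 0], [6, 0, 0, 0, 0, 0], [9, 0, 0, 0, 0, 0], [9, 0, 0, 0, 0, 0], [9, 0, 0, 0, 0, 0]], "hand": 0.6}}

```text
time: 17.85
eef_pos: [0.6428, 0.0842, 0.1606]
tool_rot: [0.101, 1.569, -0.101]
ft_force: [-0.0, -0.2, 1.1]
grip_width: 0.402
```

```bash
python3 - <<'E'
from h import *
c,im=shot("wrist","w18")
print(proj(c,[.6427,.0841,.05]))
rows_to([0.6427,0.0841,0.104],down(-0.13))
c,it=load("t2"); crop(it,270,150,360,230,8,"t2c")
E
```

```text
[317.98487955 225.93941869]
t 17.9 row [ 5.77 -0.05 -0.09] [ 0.001  0.002 -0.001] len 5.8 cm ang 0.002
```

View pics/w18.png

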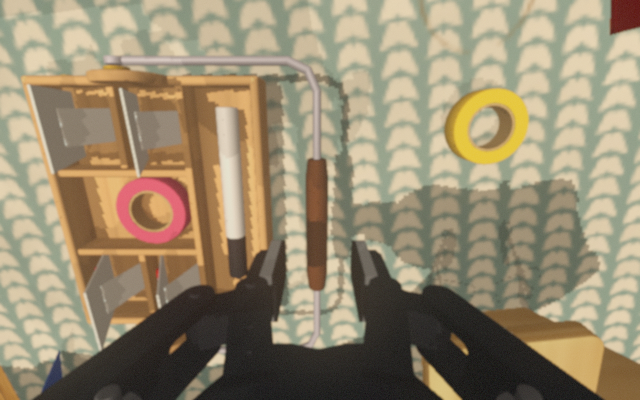

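View pics/s2.png

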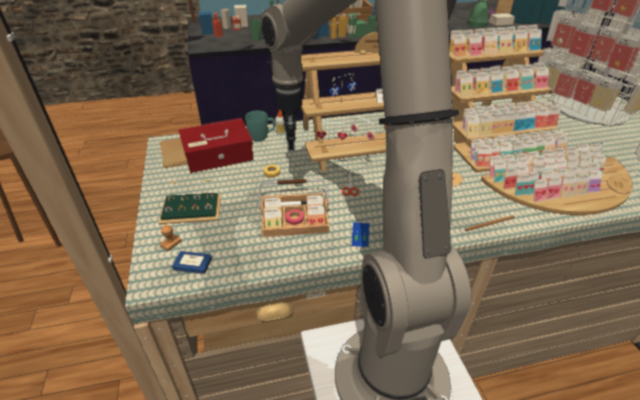

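```bash
python3 - <<'E'
from h import *
a,_=load("w17"); b,_=load("w18")
for p,q in(((317.5,143),(317,158)),((317.5,235),(316.5,290))): print(tri([(a,p),(b,q)]))
E
```

```text
(array([0.64734782, 0.12501467, 0.02811869]), [np.float64(1.3870848182539678e-05), np.float64(1.3870848182428487e-05)])
(array([0.63657177, 0.04227879, 0.05934408]), [np.float64(0.00029302520179122927), np.float64(0.0002930252017913893)])
```

Emit:
{"api": "send_rows", "payload": {"rows": [[2, 0, 0, 0, 0, 0], [4, 0, 0, 0, 0, 0], [5.3, 0, 0, 0, 0, 0], [5.7, 0, 0, 0, 0, 0], [5.7, 0, 0, 0, 0, 0]]}}

```text
time: 18.4
eef_pos: [0.6431, 0.0843, 0.1039]
tool_rot: [0.102, 1.568, -0.101]
ft_force: [0.3, 0.5, -0.1]
grip_width: 0.399
```

Emit:
{"api": "send_rows", "payload": {"rows": [[0, 0, 0, 0, 0, 0], [0, 0, 0, 0, 0, 0], [0, 0, 0, 0, 0, 0], [0, 0, 0, 0, 0, 0], [0, 0, 0, 0, 0, 0]], "hand": 0.95, "squeeze": 20}}

```text
time: 18.9
eef_pos: [0.6432, 0.0844, 0.1045]
tool_rot: [0.102, 1.567, -0.101]
ft_force: [-2.1, -0.3, 5.0]
grip_width: 0.158
```

```bash
python3 - <<'E'
from h import *
c,im=shot("wrist","w19"); shot("top","t3"); c,it=load("t3"); crop(it,270,150,360,230,8,"t3c")
rows_to([0.6427,0.0841,0.104],down(-0.13)); s=read_state(); print(s["ft_force"],s["grip_width"])
E
```

```text
t 19.0 row [ 0.05 -0.04 -0.05] [ 0.001  0.001 -0.   ] len 0.1 cm ang 0.001
[-1.61944978  0.65868834  6.82095223] 0.159888486664446
```

View pics/w19.png

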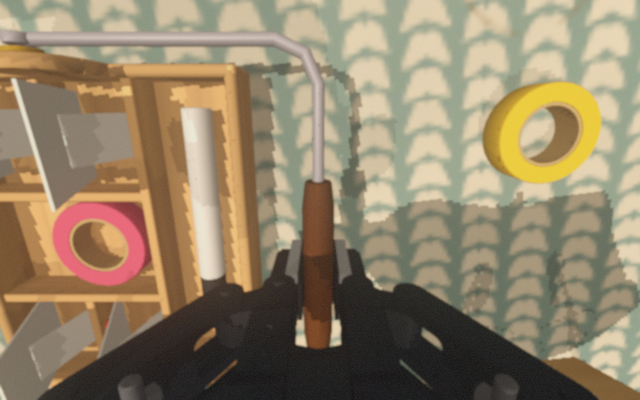

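View pics/t3c.png

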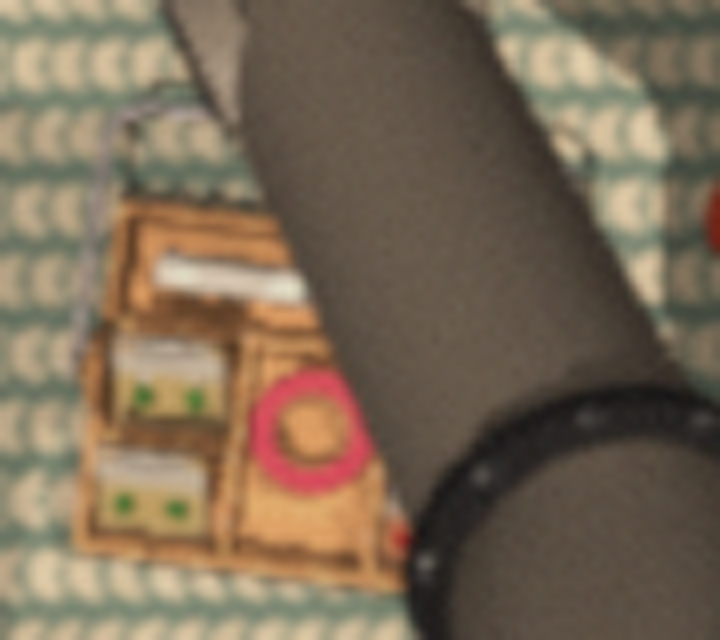

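Emit:
{"api": "send_rows", "payload": {"rows": [[-1.0, 0, -0.04, 0, 0, 0], [-1.9, 0, -0.17, 0, 0, 0], [-2.9, 0, -0.38, 0, 0, 0], [-3.8, 0, -0.68, 0, 0, 0], [-4.7, 0, -1.05, 0, 0, 0], [-5.6, 0, -1.5, 0, 0, 0], [-5.6, 0, -1.5, 0, 0, 0], [-5.6, 0, -1.5, 0, 0, 0]]}}

```text
time: 19.8
eef_pos: [0.6285, 0.0862, 0.1602]
tool_rot: [0.102, 1.566, -0.101]
ft_force: [4.6, -0.5, 0.9]
grip_width: 0.158
```

```bash
python3 - <<'E'
from h import *
c,im=shot("wrist","w20"); s=read_state(); print(s["ft_force"],s["grip_width"],s["eef_pos"])
E
```

```text
[ 3.98172606 -0.75090398  1.86101062] 0.15802376892323247 [0.62865402 0.08620701 0.15993455]
```

View pics/w20.png

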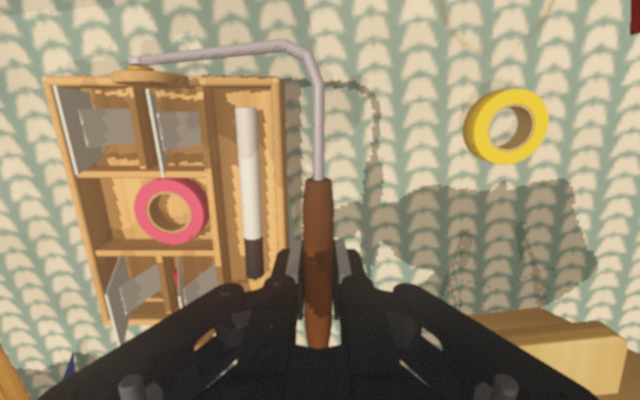

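Emit:
{"api": "send_rows", "payload": {"rows": [[-0.8, 0, -0.5, 0, 0, 0], [-1.6, 0, -1.1, 0, 0, 0], [-2.3, 0, -1.8, 0, 0, 0], [-3.0, 0, -2.5, 0, 0, 0], [-3.6, 0, -3.3, 0, 0, 0], [-4.1, 0, -4.1, 0, 0, 0], [-4.1, 0, -4.1, 0, 0, 0], [-4.1, 0, -4.1, 0, 0, 0]]}}

```text
time: 20.65
eef_pos: [0.5878, 0.0916, 0.2013]
tool_rot: [0.102, 1.566, -0.101]
ft_force: [4.6, -0.5, 6.0]
grip_width: 0.155
```

```bash
python3 - <<'E'
from h import *
c,im=shot("wrist","w21"); s=read_state(); print(s["ft_force"],s["grip_width"],s["eef_pos"])
E
```

```text
[ 5.08789099 -0.4761025   6.34292643] 0.16034607996682018 [0.58800864 0.09160827 0.20117575]
```

View pics/w21.png

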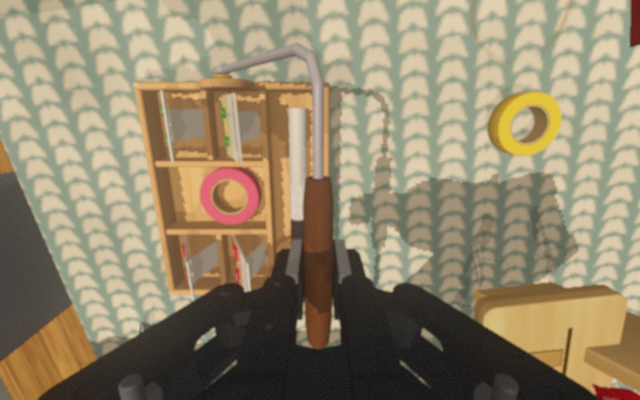

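Emit:
{"api": "send_rows", "payload": {"rows": [[-0.55, 0, -0.85, 0, 0, 0], [-1.0, 0, -1.75, 0, 0, 0], [-1.3, 0, -2.7, 0, 0, 0], [-1.5, 0, -3.65, 0, 0, 0], [-1.65, 0, -4.6, 0, 0, 0], [-1.7, 0, -5.5, 0, 0, 0], [-1.7, 0, -5.5, 0, 0, 0], [-1.7, 0, -5.5, 0, 0, 0]]}}

```text
time: 21.5
eef_pos: [0.5334, 0.0986, 0.2188]
tool_rot: [0.102, 1.566, -0.102]
ft_force: [2.5, -2.2, 14.5]
grip_width: 0.158
```

```bash
python3 - <<'E'
from h import *
c,im=shot("wrist","w22"); shot("side","s3"); _,i=load("s3"); crop(i,200,80,440,260,3.3,"s3c"); s=read_state(); print(s["time"],s["ft_force"],s["grip_width"],s["eef_pos"])
E
```

```text
21.6 [ 2.28091374 -1.25664313 13.98666075] 0.1614553546631578 [0.53350393 0.09866375 0.21876325]
```

View pics/w22.png

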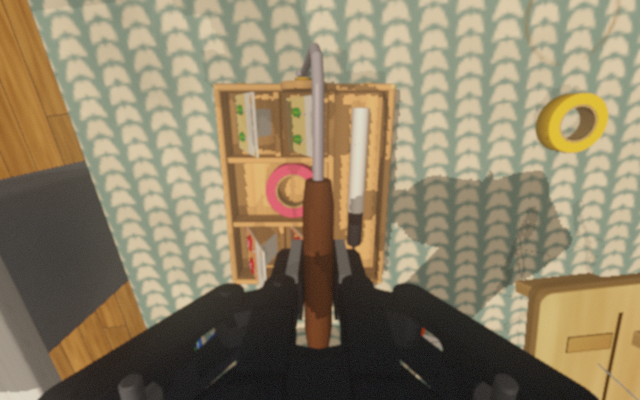

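View pics/s3c.png

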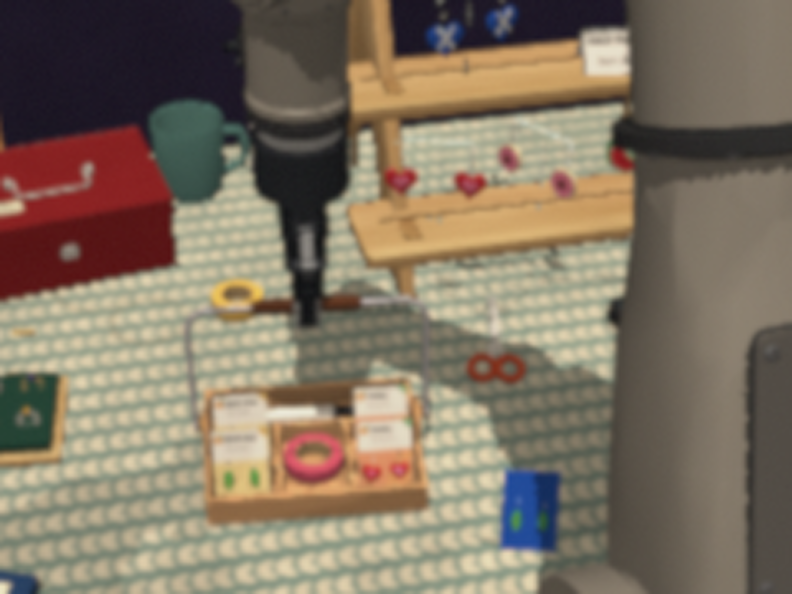

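Emit:
{"api": "send_rows", "payload": {"rows": [[0, 0, 0, 0, 0, 0], [0, 0, 0, 0, 0, 0], [-0.2, 0, 0, 0, 0, 0], [-0.4, 0, 0, 0, 0, 0], [-0.6, 0, 0, 0, 0, 0], [-0.9, 0, 0, 0, 0, 0], [-1.2, 0, 0, 0, 0, 0], [-1.5, 0, 0, 0, 0, 0], [-1.8, 0, 0, 0, 0, 0], [-2.1, 0, 0, 0, 0, 0], [-2.4, 0, 0, 0, 0, 0], [-2.6, 0, 0, 0, 0, 0], [-2.8, 0, 0, 0, 0, 0], [-2.9, 0, 0, 0, 0, 0], [-3, 0, 0, 0, 0, 0], [-3, 0, 0, 0, 0, 0]], "squeeze": 80}}

```text
time: 23.2
eef_pos: [0.5327, 0.0985, 0.2475]
tool_rot: [0.102, 1.568, -0.102]
ft_force: [-0.4, 0.8, -6.8]
grip_width: 0.136
```

```bash
python3 - <<'E'
from h import *
shot("wrist","w23"); shot("side","s4"); _,i=load("s4"); crop(i,200,80,440,260,3.3,"s4c"); s=read_state(); print(s["time"],s["ft_force"],s["wrist_torque"],s["grip_width"],s["eef_pos"])
E
```

```text
23.3 [ 0.15687469  0.71945979 -5.98284634] [ 0.0012967  -0.07098512 -0.04452736] 0.138171553033953 [0.53265489 0.09854432 0.24734665]
```

View pics/w23.png

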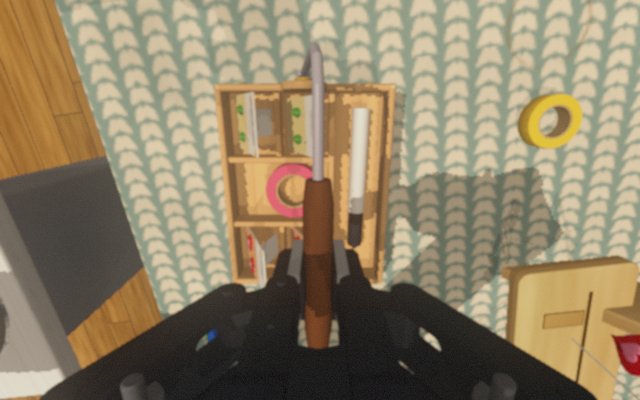

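View pics/s4c.png

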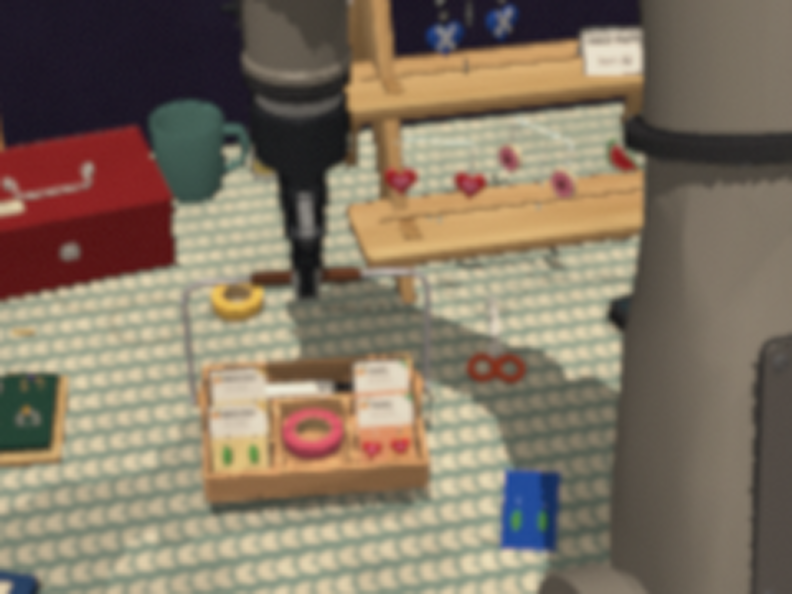

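Emit:
{"api": "send_rows", "payload": {"rows": [[-0.2, 0, 0, 0, 0, 0], [-0.6, 0, 0, 0, 0, 0], [-1.2, 0, 0, 0, 0, 0], [-1.8, 0, 0, 0, 0, 0], [-2.5, 0, 0, 0, 0, 0], [-3.2, 0, 0, 0, 0, 0], [-4.0, 0, 0, 0, 0, 0], [-4.8, 0, 0, 0, 0, 0], [-5.6, 0, 0, 0, 0, 0], [-6.4, 0, 0, 0, 0, 0], [-7.1, 0, 0, 0, 0, 0], [-7.8, 0, 0, 0, 0, 0], [-8.4, 0, 0, 0, 0, 0], [-8.9, 0, 0, 0, 0, 0], [-9.2, 0, 0, 0, 0, 0], [-9.4, 0, 0, 0, 0, 0], [-9.5, 0, 0, 0, 0, 0], [-9.5, 0, 0, 0, 0, 0], [-9.5, 0, 0, 0, 0, 0]]}}

```text
time: 25.2
eef_pos: [0.5326, 0.0985, 0.3422]
tool_rot: [0.101, 1.569, -0.102]
ft_force: [-0.1, 0.3, -7.2]
grip_width: 0.141
```

Emit:
{"api": "send_rows", "payload": {"rows": [[0, 0, 0, 0, 0, 0], [0, 0, 0, 0, 0, 0], [0, 0, 0, 0, 0, 0], [0, 0, 0, 0, 0, 0], [0, 0, 0, 0, 0, 0], [0, 0, 0, 0, 0, 0], [0, 0, 0, 0, 0, 0], [0, 0, 0, 0, 0, 0], [0, 0, 0, 0, 0, 0], [0, 0, 0, 0, 0, 0]]}}

```text
time: 26.2
eef_pos: [0.5327, 0.0985, 0.3424]
tool_rot: [0.102, 1.568, -0.102]
ft_force: [0.1, 0.9, -6.1]
grip_width: 0.135
```

```bash
python3 - <<'E'
from h import *
shot("wrist","w24"); shot("top","t5"); shot("side","s5"); _,i=load("s5"); crop(i,200,50,440,230,3.3,"s5c"); s=read_state(); print(s["time"],s["ft_force"],s["grip_width"],s["eef_pos"])
E
```

```text
26.35 [ 0.19837071 -0.34153394 -5.84813338] 0.13795734748984836 [0.53268832 0.09848975 0.34237181]
```

View pics/w24.png

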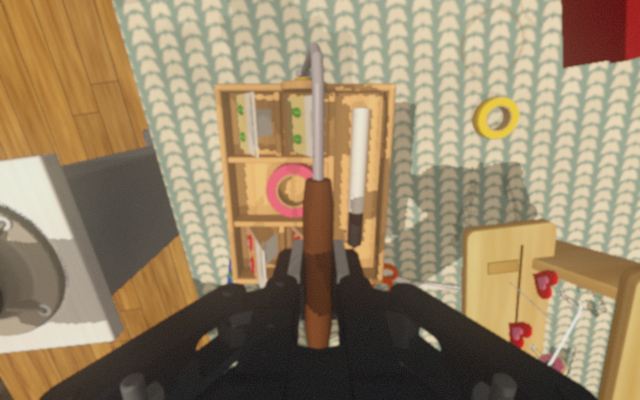

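View pics/s5c.png

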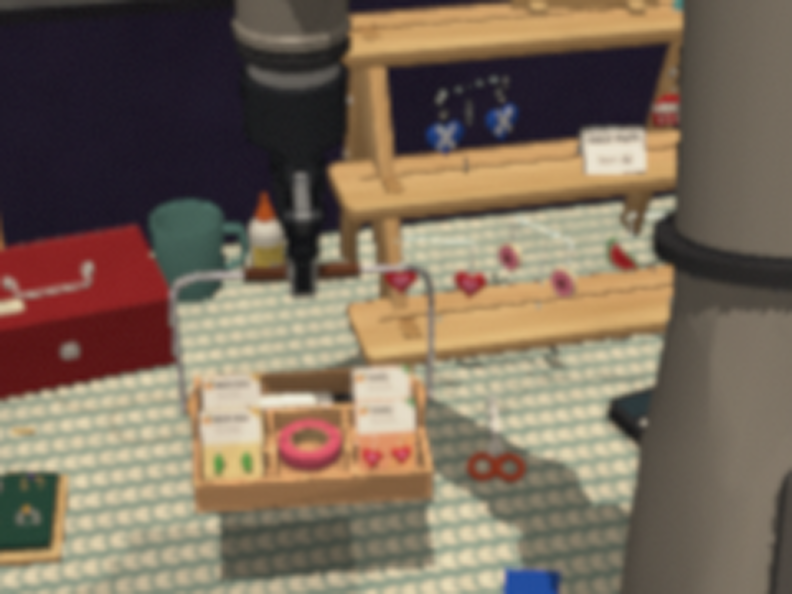

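```bash
python3 - <<'E'
from h import *
a,_=load("w24"); b,_=load("s5"); f=lambda u,v:(200+u/3.3,50+v/3.3)
print(tri([(a,(217,87)),(b,f(196,484))]), tri([(a,(234,283)),(b,f(432,471))]))
E
```

```text
(array([0.46089824, 0.19819707, 0.14854639]), [np.float64(0.000852378689835679), np.float64(0.0008523786898356593)]) (array([0.43553722, 0.01415749, 0.14884941]), [np.float64(0.000459536686934709), np.float64(0.0004595366869347352)])
```

```bash
python3 - <<'E'
from h import *
_,a=load("w22"); _,b=load("w24")
ga,gb=[cv2.cvtColor(x,cv2.COLOR_RGB2GRAY).astype(np.float32) for x in(a,b)]
for n,(u,v) in dict(frontL=(230,100),frontmid=(232,160),tape=(285,190),pen=(358,150),backL=(380,100),back=(380,170),frontR=(245,215),cardG=(247,125),cardR=(262,255)).items():
    t=ga[v-11:v+12,u-11:u+12]; w=gb[v-19:v+20,u-19:u+20]
    r=cv2.matchTemplate(w,t,cv2.TM_CCOEFF_NORMED); _,m,_,l=cv2.minMaxLoc(r); print(n,l[0]-8,l[1]-8,round(m,3))
E
```

```text
frontL 1 0 0.987
frontmid 1 0 0.982
tape 0 0 0.967
pen 0 4 0.977
backL 0 0 0.976
back 0 6 0.993
frontR 1 0 0.978
cardG 0 0 0.967
cardR 0 -1 0.983
```

```bash
python3 - <<'E'
from rig import job_done, read_state
s=read_state(); print(s["time"],abs(s["qd"]).max()); print(job_done())
E
```

```text
26.35 0.0020835208678342443
the job is handed in; nothing more can be done
None
```

I put both cards in their slots, lifted the tray by its wooden grip and handed the job in at 26.4 s, with the arm still holding it. The system gave no verdict.

- **Cards:** The red card stands in the front right slot and the green one in the front left, each in front of its own colour. Each was pressed lightly onto the slot floor (7 and 12 N) and let go. The last pictures show all four cards upright and the tape and marker in the tray.
- **Handle and lift:** I swung the handle upright with a light 20 N grip, raised the grip to 80 N, and lifted the tray in two stages.
- **Tray at hand-in:** The tool rose 124 mm, which puts the tray's underside about 12 cm above the table. The load is steady at about 6 N, joint speeds are about 0.002 rad/s, and I saw no bystander disturbed.

**Checks that disagreed:**
- **Height:** triangulating the lifted tray's front rim from the wrist and side cameras put it about 5–7 mm lower, and about 9 mm nearer the robot, than the arm's position implied. I trusted the arm because, in the wrist pictures taken on the table and after the lift, eight of ten points checked on the tray and cards match within 1 pixel. The other two, on the marker and the back wall, shifted 4–6 pixels along their own straight edges, where the match cannot fix the position.
- **Handle height:** measuring the two ends of the wooden grip from two wrist views gave uneven heights (28 and 59 mm). Those viewpoints were too nearly in line to measure height well, so I used an earlier pair (56 and 52 mm) and the stated 50 mm.

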